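# Lock the banding wheel and peg up a pot lid for decorating

## Robot

A 7-joint arm with a two-finger parallel gripper is mounted at the origin on the work surface. World frame = base frame: x ahead of the robot, y to its left, z up, the work surface at z = 0. Lengths are in m, angles in degrees, forces in N, time in s.
With the tool pointing down it reaches from about 0.425 to 0.875 m from the base axis. Payload 8.4 kg.
Tool frame: the origin (TCP) lies between the finger pads; the fingertips stand 19 mm ahead of it and the grasp point (between the pads) is the TCP; z points along the fingers, y is the line along which they close (so a half turn about z gives the same grasp; the last joint's range is limited). The gripper opens to 85 mm and grips with 20 to 120 N. Pads are 22 mm wide; open, the fingers measure 114 mm over their backs; the gripper's body (76 mm by 85 mm) begins 54 mm behind the grasp point. The pads swing forward as they close: fully open they stand 13 mm farther back than shut.
Start: joints at [66.853, 19.091, 2.286, 83.961, -0.768, 76.965, -3.352], TCP at [0.195, -0.62, 0.25] pointing down, gripper open.
Joint ranges: [-147.57, 147.57], [-21.85, 119.76], [-74.77, 79.35], [14.55, 137.4], [-85.83, 265.84], [4.83, 119.75], [-152.11, 152.11]. Speed limits (degrees/s): [127.2, 127.2, 159.86, 159.86, 180, 180, 180].

## Interface

Orientations are given as a 3x3 rotation matrix whose columns are the frame's x, y, z axes.
In Python, from cell import * gives the robot as it stands. The module is installed in compiled form; this text tells all that it offers.
- The arm moves only by the tool jog_arm, never from a script. Its argument "rows" is a list of rows, each a list of 2 entries, a list of its own where there are three numbers: the shift along the tool's x, y, z in mm, then the turn about the tool's z in degrees. A call has 1 to 8 rows; each row is the pose to reach, as a shift and turn from the pose commanded when the call began, along the tool's axes at that moment; what a row does not reach only later rows make up. A row lasts 1/8 s, in which the tool goes at most 62.5 mm and 10.7 degrees, less where a joint would pass 70% of its speed; a pose out of reach is approached as far as the arm can. A call with a gripper value outside its range is refused whole. "hand" is the finger opening in mm, from 0 to 85.4, set as the call begins (left out, the last holds). The fingers move at their own pace and stop on an object; the grip force is fixed at half the most. Time passes only in rows, so rows that repeat a pose let the fingers close. It gives the time, the measured TCP pose, the force, the opening and the grip force at its end, in the units of the state.
- sense(): the state, without advancing time (a new reading comes with each control period).
- read_camera(name): name is "scene" or "top"; returns the picture (400x640x3 uint8, blue, green, red); there is no depth.
- calibration(name): a dict with "camera_matrix" (3x3 intrinsics, pixels), "R" (3x3) and "t" (3): a world point X has camera coordinates R X + t. Camera axes: x right, y down, z forward; pixel columns grow to the right and rows downward; lengths in m; the calibration is good to about 2 mm. A picture is of the moment at which its call begins. calibration takes no time and is no camera call.
- hand_in(): hands the job in; it is judged then, once.
Trained networks look in the newest picture that a camera, given by its name, has taken for a name from the list of things; names that differ only in an ending like _2 or _b are one class to them, and where a whole thing is asked for, a point or a joint stands for the part that bears it (a point fixed in the world has none). Each returns a list of dicts, best first, with "confidence" (0 to 1); they miss things now and then, are a little off and sometimes report something else, mostly with a low value. They report only what shows in the picture. A call takes as long as a camera call.
- look_for(camera, label): "box" ([left, top, right, bottom] in pixels, round what is visible of it).
The state is a dict: "time": time; "joint_positions": joint angles; "joint_vel": joint speeds; "effort": joint torques, N m; "tcp_pos": TCP position; "eef_rot": TCP orientation; "ft_force": force on the tool from outside, world axes, zero at the start; "wrist_torque": the same for the moment, N m; "opening": finger opening in m; "finger_force": force on a finger pad.
Only numpy, scipy, OpenCV 4.12 (cv2) and the standard library are available. Lean on these libraries where they do the work, as an engineer would, in place of code of your own. Each camera call takes 0.05 s, during which the arm holds its last target. There are 200 camera calls.

## Task

Get the banding wheel ready for decorating the lid: turn the wheel by its handle until it clicks into its lock position with the red keeper facing the latch, then hook the latch's loop behind the keeper and throw the red-tipped lever fully over so that it snaps shut. Stand every peg from the wooden rack fully home and upright in its own blue socket on the wheel, and set the clay lid upright in the middle of the wheel. Leave the clay pot and the white tub where they stand.

Things in the scene. Friction and masses are not known exactly. Their poses are not given: they have to be found in the camera images.
- wheel (a joint): Turn of the banding wheel in rad, counter-clockwise seen from above; 0 = lock position, where a spring detent clicks in and the keeper faces the latch. Starts at 0.7 to 1.4, range -0.3 to 1.7. At the handle it takes about 1.5 N to turn and up to 10 N over the last 0.2 rad into (or out of) the detent, which draws the wheel in by itself only over the last 0.1 rad.
- wheel_centre (a point): Centre of the top of the wheel, a round aluminium disc 216 mm across, its top 60 mm above the table, turning on a dark steel foot. Its axes turn with the wheel: z up, keeper towards -y, handle towards +y.
- handle_top (a point): Top of the wheel's turning handle: an upright round wooden post, 18 mm thick, 50 mm tall from the disc, 92 mm from the wheel axis, opposite the keeper. This point is the centre of its top end (110 mm above the table).
- keeper (a point): Red keeper near the wheel's rim: a block 28 mm wide, 12 mm thick, 21 mm tall, its top 5 mm overhanging 6 mm towards the wheel axis as a lip. This point: foot of the face under the lip, on the disc, 86 mm from the axis; y points to the axis, z up. A hooked bar lies on the disc 4 mm or more along +y, 4 to 6 mm up; it must come down more than 10 mm along +y to clear the lip.
- lever (a joint): Latch lever with a red thumb pad (36 mm wide, 20 long, 9 thick), on the wheel's foot. Rad: 0 = shut, level, pointing away from the wheel; pi/2 = upright; starts 2.0 to 2.35, leaning to the wheel (limit 2.4). Stays where left (friction 0.12 N m). With the loop hooked it goes tight below about 0.9, needs up to 0.25 N m, passes its toggle point at 0.26, snaps to 0.
- lever_pivot (a point): Middle of the lever's level hinge axis, 155 mm from the wheel axis, 66 mm above the table, on the line from the wheel axis through the keeper at lock. Axes move with the lever: x along the hinge, -y to the lever's tip, z out of the face that is on top when shut and looks at the wheel when open. The lever is 26 mm wide, 6 mm thick.
- lever_tip (a point): Middle of the lever's free end, 76 mm from the hinge axis.
- loop (a joint): Hinge of the wire loop, on the lever 24 mm from the lever's hinge, 0.26 rad below the lever's line when shut. Rad; the loop's upward slope is this value minus the lever's value. Starts steep (slope 1.2 to 1.7), held by slight friction; below a slope of about 1.1 it falls by its weight (100 g) until the bar rests. The lever passes freely between its arms.
- loop_bar (a point): Middle of the loop's crossbar: steel, 8 mm thick, 58 mm long (along its x), on two arms 50 mm apart, 92 mm from the loop's hinge (and 4 mm to its z side); it straddles the keeper with about 7 mm to spare each side. A stiff spring in the arms stretches up to 10 mm. Axes move with the loop: y from the hinge to the bar, z towards the grip roller.
- loop_grip (a point): Centre of the black grip roller on the loop, 34 mm from the bar along the bar's z (above the bar when the loop is level): a cylinder along the bar's direction, 18 mm thick, 30 mm long, to be pinched over its two flat ends from above, so that the loop swivels between the fingers.
- socket0 (a point): Blue peg socket on the wheel, one of four, 80 mm from the wheel axis: an upright tube 39 mm across, 34 mm tall, bore 21 mm. This point is the centre of the bore's floor, which is the disc's top; the mouth lies 34 mm above it.
- socket1 (a point): Blue peg socket on the wheel, one of four, 80 mm from the wheel axis: an upright tube 39 mm across, 34 mm tall, bore 21 mm. This point is the centre of the bore's floor, which is the disc's top; the mouth lies 34 mm above it.
- socket2 (a point): Blue peg socket on the wheel, one of four, 80 mm from the wheel axis: an upright tube 39 mm across, 34 mm tall, bore 21 mm. This point is the centre of the bore's floor, which is the disc's top; the mouth lies 34 mm above it.
- socket3 (a point): Blue peg socket on the wheel, one of four, 80 mm from the wheel axis: an upright tube 39 mm across, 34 mm tall, bore 21 mm. This point is the centre of the bore's floor, which is the disc's top; the mouth lies 34 mm above it.
- peg0: Light wooden peg (may be absent): a plain round dowel 20 mm thick, 85 mm long, 60 g, foot slightly chamfered. Origin at the centre of its foot, z along it to the top. Starts upright in the rack.
- peg1: Light wooden peg (may be absent): a plain round dowel 20 mm thick, 85 mm long, 60 g, foot slightly chamfered. Origin at the centre of its foot, z along it to the top. Starts upright in the rack.
- peg2: Light wooden peg (may be absent): a plain round dowel 20 mm thick, 85 mm long, 60 g, foot slightly chamfered. Origin at the centre of its foot, z along it to the top. Starts upright in the rack.
- peg3: Light wooden peg (may be absent): a plain round dowel 20 mm thick, 85 mm long, 60 g, foot slightly chamfered. Origin at the centre of its foot, z along it to the top. Starts upright in the rack.
- rack: Fixed wooden peg rack, 115 x 115 x 45 mm, with 2 x 2 holes 23 mm wide and 35 mm deep at 72 mm spacing; pegs stand 50 mm out of it. Origin at the centre of its underside.
- lid: Grey-brown fired clay pot lid, 88 mm across, 68 mm tall, about 220 g; domed, with an upright round knob 26 mm thick from 42 to 64 mm above its underside. Origin at the centre of its underside, z up. Starts on a 4 mm thick brown board.
- pitcher: Bystander: grey clay pot, 84 mm across, 120 mm tall, loose. Origin at the centre of its underside.
- tub: Bystander: white plastic tub, 96 mm across, 90 mm tall, loose. Origin at the centre of its underside.

How it is judged (in metres and radians):
On the way, in this order (a step that is already met when the one before it is completed fails the run):
1. the wheel is in its lock position (value of joint wheel between -0.04 and 0.04 rad), for 0.2 s.
2. the loop's bar lies behind the keeper, under the height of its lip (y of loop_bar in the frame of keeper between 0.001 and 0.04 m and z of loop_bar in the frame of keeper between -0.002 and 0.012 m and x of loop_bar in the frame of keeper between -0.012 and 0.012 m), for 0.2 s.
3. the lever is thrown past the toggle point and shut, with the loop still hooked (y of loop_bar in the frame of keeper between 0.001 and 0.01 m and z of loop_bar in the frame of keeper between -0.002 and 0.012 m and x of loop_bar in the frame of keeper between -0.012 and 0.012 m and value of joint lever below 0.06 rad), for 0.2 s.
At the end, for the whole second after the job is handed in: wheel within 0.04 rad of lock; loop bar 1 to 10 mm behind the keeper, under its lip; lever within 0.06 rad of shut; every peg upright (0.08 rad), foot within 6 mm of a socket's floor centre; lid flat on the disc, upright, at rest, within 10 mm of the wheel centre (all of step 1 and all of step 3 and (distance between peg0 and socket0 below 0.006 m or distance between peg0 and socket1 below 0.006 m or distance between peg0 and socket2 below 0.006 m or distance between peg0 and socket3 below 0.006 m) and angle between each of peg0, peg1, peg2, peg3, lid's own z axis and vertical below 0.08 rad and linear speed of each of peg0, peg1, peg2, peg3, lid below 0.02 m/s and (distance between peg1 and socket0 below 0.006 m or distance between peg1 and socket1 below 0.006 m or distance between peg1 and socket2 below 0.006 m or distance between peg1 and socket3 below 0.006 m) and (distance between peg2 and socket0 below 0.006 m or distance between peg2 and socket1 below 0.006 m or distance between peg2 and socket2 below 0.006 m or distance between peg2 and socket3 below 0.006 m) and (distance between peg3 and socket0 below 0.006 m or distance between peg3 and socket1 below 0.006 m or distance between peg3 and socket2 below 0.006 m or distance between peg3 and socket3 below 0.006 m) and horizontal distance between lid and wheel_centre below 0.01 m and z of lid in the frame of wheel_centre below 0.005 m); the robot touches nothing.
It fails at once if the clay pot or the white tub is shifted by more than 40 mm (distance of any of pitcher, tub from where it was at the start of the episode above 0.04 m).
Of peg0, peg1, peg2, peg3 only 2 to 4 are there at a start; the rules pass over those that are not, and their reading is None.
At some moment in a run one of lid may be knocked a few centimetres aside while the robot is not near it.
It also fails if it takes over 210 s, if anything falls off the work surface, if the arm or the gripper's body presses on something with over 40 N, if the wrist force passes 120 N, or if a joint passes its speed limit or range.

## Working session

There is one attempt and no reset: what is moved stays moved. The work goes in short steps, Python scripts to look and compute and a tool call to move; the robot and the scene stay as the last step left them, time stands still between calls to the robot, and variables do not carry over. Pictures are saved under pics/ and viewed, at most 14 in all, crops included, and the job is handed in when it is done.

Besides the shell and the picture viewer there is one more tool, called after "Emit:" as name([rows], argument=value, ...), one row to a line, values as JSON. jog_arm: Moves the arm, as the interface text tells. Its arguments: {"type":"object","properties":{"rows":{"type":"array"},"hand":{"type":"number"}},"required":["rows"]}

```bash
mkdir -p pics; cat > h.py <<'E'
from cell import *
import numpy as np, cv2
def cal(n):
    c=calibration(n); return np.array(c["camera_matrix"]),np.array(c["R"]),np.array(c["t"]).ravel()
def proj(n,X):
    K,R,t=cal(n); p=K@(R@np.array(X,float)+t); return p[:2]/p[2]
def ray(n,u,v):
    K,R,t=cal(n); d=R.T@np.linalg.solve(K,[u,v,1.]); return -R.T@t,d/np.linalg.norm(d)
def atz(n,u,v,z):
    o,d=ray(n,u,v); return o+d*(z-o[2])/d[2]
def tri(p,q):
    o1,d1=ray("scene",*p);o2,d2=ray("top",*q)
    s=np.linalg.lstsq(np.c_[d1,-d2],o2-o1,rcond=None)[0]
    a,b=o1+s[0]*d1,o2+s[1]*d2
    return (a+b)/2,np.linalg.norm(a-b)
def snap(n,f,crop=None,k=1):
    im=read_camera(n)
    o=im if crop is None else im[crop[1]:crop[3],crop[0]:crop[2]]
    cv2.imwrite("pics/"+f,cv2.resize(o,None,fx=k,fy=k,interpolation=cv2.INTER_CUBIC)); return im
E
python3 - <<'E'
from h import *
np.set_printoptions(precision=3,suppress=True)
snap("scene","s0.png");snap("top","t0.png")
for n in("scene","top"):
    K,R,t=cal(n);print(n,K[0,0],-R.T@t,R[2])
    for l in("wheel","handle_top","keeper","lever","loop_grip","loop_bar","socket0","peg0","rack","lid","pitcher","tub"):
        print(l,[(np.round(d["box"]).astype(int).tolist(),round(d["confidence"],2)) for d in look_for(n,l)][:5])
s=sense();print(s["time"],s["tcp_pos"],s["eef_rot"],s["opening"])
E
```

```text
scene 403.6227211621068 [1.075 0.811 0.669] [-0.425 -0.727 -0.539]
wheel [([303, 184, 380, 248], 0.59), ([402, 237, 412, 258], 0.31), ([417, 255, 430, 278], 0.24)]
handle_top [([305, 187, 382, 251], 0.57)]
keeper []
lever [([232, 196, 272, 243], 0.69), ([417, 254, 430, 279], 0.59), ([307, 144, 330, 190], 0.55)]
loop_grip [([312, 148, 334, 166], 0.55)]
loop_bar [([313, 145, 334, 172], 0.68)]
socket0 [([300, 188, 385, 246], 0.57), ([310, 145, 334, 186], 0.19)]
peg0 [([415, 254, 431, 282], 0.72), ([402, 236, 412, 263], 0.66), ([444, 251, 458, 277], 0.51), ([430, 233, 440, 256], 0.45)]
rack [([391, 250, 464, 300], 0.75)]
lid [([274, 149, 296, 175], 0.68), ([301, 184, 385, 249], 0.45)]
pitcher [([289, 230, 331, 292], 0.8)]
tub [([232, 196, 270, 244], 0.67)]
top 469.1411346859 [0.325 0.021 1.449] [ 0.218 -0.002 -0.976]
wheel [([249, 177, 323, 246], 0.84)]
handle_top [([251, 175, 322, 248], 0.92), ([321, 197, 341, 218], 0.72), ([323, 194, 343, 218], 0.37)]
keeper [([249, 177, 322, 249], 0.78)]
lever [([318, 197, 340, 221], 0.89), ([250, 175, 325, 248], 0.48)]
loop_grip [([252, 175, 324, 249], 0.63), ([328, 194, 340, 212], 0.53)]
loop_bar [([326, 190, 344, 216], 0.51)]
socket0 [([248, 174, 323, 249], 0.94), ([324, 195, 342, 218], 0.71), ([213, 251, 220, 259], 0.17)]
peg0 [([186, 245, 195, 249], 0.61), ([217, 226, 227, 233], 0.54), ([213, 252, 219, 260], 0.48), ([251, 175, 321, 244], 0.19)]
rack [([185, 218, 236, 264], 0.92), ([325, 192, 342, 221], 0.23)]
lid [([406, 206, 436, 236], 0.8), ([248, 178, 323, 245], 0.66)]
pitcher [([235, 139, 263, 176], 0.92), ([252, 175, 322, 246], 0.33)]
tub [([307, 124, 342, 162], 0.88), ([408, 207, 434, 238], 0.47)]
1.3 [ 0.195 -0.62   0.25 ] [[ 0.954  0.3    0.   ]
 [ 0.3   -0.954  0.   ]
 [ 0.    -0.    -1.   ]] 0.08563904519651948
```

View pics/s0.png

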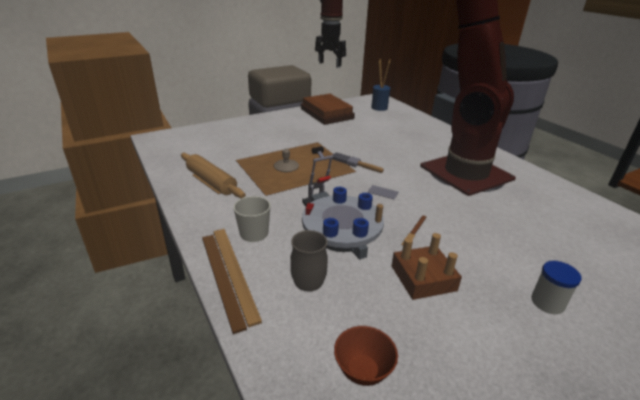

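View pics/t0.png

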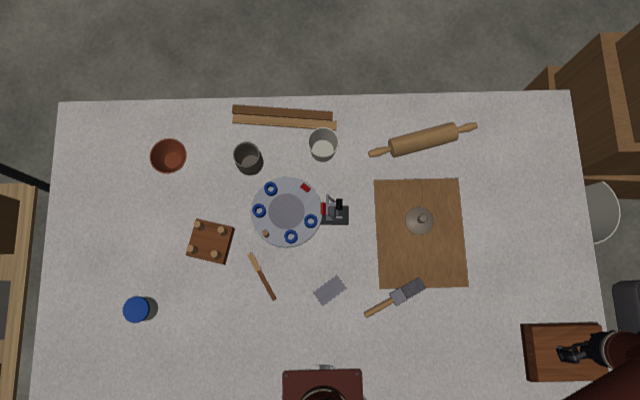

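The top view shows the wheel centred near (286,212), the handle at (265,233), the keeper at (305,187), the latch at (335,210) and the rack, with 4 pegs, near (211,241). The lid is at (420,219). I'll enlarge both views.

```bash
python3 - <<'E'
from h import *
snap("scene","s1.png",(225,130,475,310),3.2);snap("top","t1.png",(180,120,360,270),4.4)
E
```

```text
(no output)
```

View pics/s1.png

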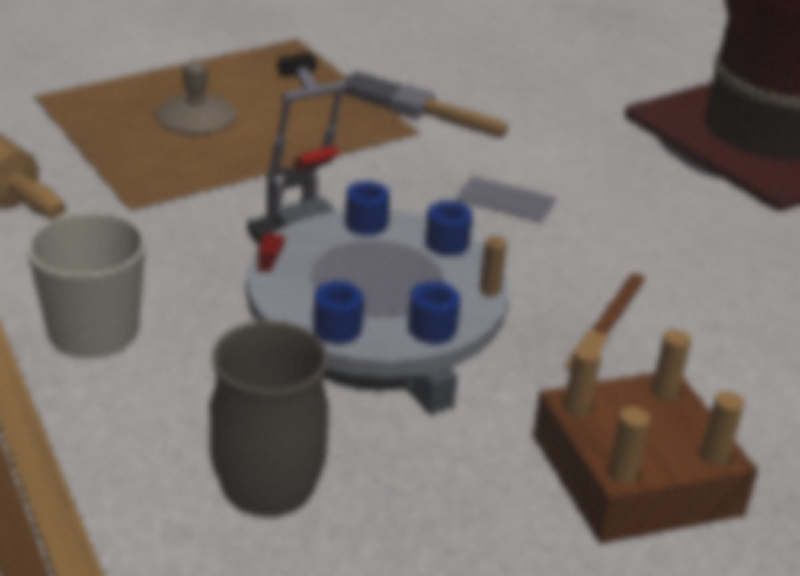

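View pics/t1.png

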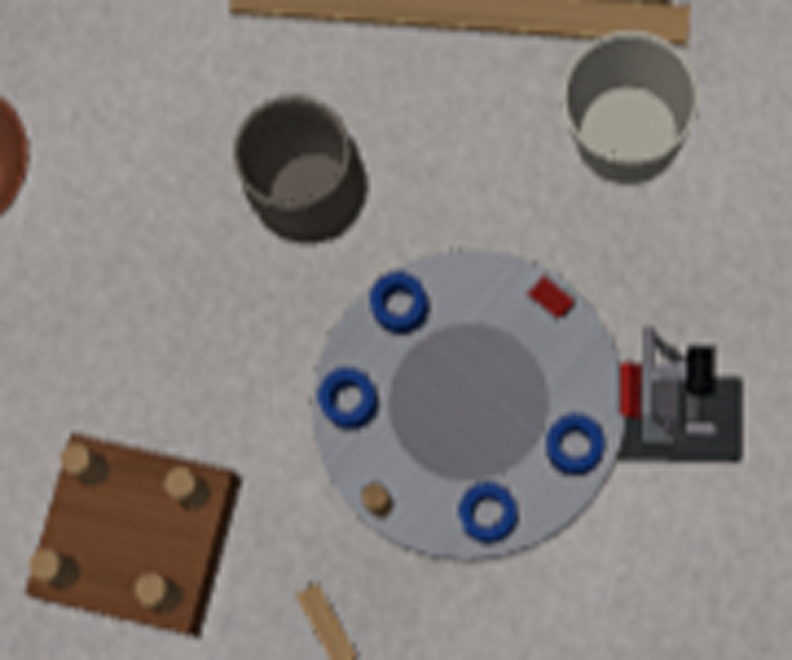

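```bash
cat >> h.py <<'E'
from scipy.optimize import least_squares
S=6
def up(im): return cv2.resize(im,None,fx=S,fy=S,interpolation=cv2.INTER_CUBIC).astype(int)
def blobs(mask,amin):
    cs,_=cv2.findContours(mask.astype(np.uint8),cv2.RETR_EXTERNAL,cv2.CHAIN_APPROX_NONE)
    o=[]
    for c in cs:
        if cv2.contourArea(c)>amin*S*S:
            h=cv2.convexHull(c);m=cv2.moments(h)
            o.append(((m["m10"]/m["m00"]+.5)/S-.5,(m["m01"]/m["m00"]+.5)/S-.5,m["m00"]/S/S))
    return o
def blue(im): u=up(im); return (u[...,0]-u[...,2]>35)
def red(im): u=up(im); return (u[...,2]-u[...,1]>55)&(u[...,2]-u[...,0]>55)
A=np.linspace(0,2*np.pi,40,endpoint=False)
def cylc(n,P,r,h):   # centroid of projected cylinder, P = top centre
    pts=np.array([proj(n,np.add(P,[r*np.cos(a),r*np.sin(a),z])) for z in(0,-h) for a in A],np.float32)
    m=cv2.moments(cv2.convexHull(pts)); return np.array([m["m10"],m["m01"]])/m["m00"]
def fitcyl(obs,r,h,P0): # obs {cam:(u,v)}; fit xyz if 2 cams
    f=lambda P:np.concatenate([cylc(n,P,r,h)-o for n,o in obs.items()])
    q=least_squares(f,P0,diff_step=1e-4); return q.x,np.abs(q.fun).max()
def fitcylz(n,o,r,h,P0):
    z=P0[2]; q=least_squares(lambda p:cylc(n,[p[0],p[1],z],r,h)-o,P0[:2],diff_step=1e-4); return q.x
E
python3 - <<'E'
from h import *
np.set_printoptions(precision=4,suppress=True)
T=read_camera("top");C=read_camera("scene")
bt=[b for b in blobs(blue(T),60) if b[0]>240 and b[1]<260];bs=[b for b in blobs(blue(C),60) if 300<b[0]<400 and b[1]>180]
print(len(bt),len(bs))
P=[]
for b in bt:
    p0=atz("top",b[0],b[1],.094)
    d=[np.hypot(*(np.array(c[:2])-cylc("scene",p0,.0195,.034))) for c in bs];c=bs[int(np.argmin(d))]
    x,e=fitcyl({"top":b[:2],"scene":c[:2]},.0195,.034,p0)
    xz=fitcylz("top",b[:2],.0195,.034,[*p0[:2],.094]);xs=fitcylz("scene",c[:2],.0195,.034,[*p0[:2],.094])
    print(x,round(e,2),"top z fixed",xz,"scene",xs);P.append(xz)
P=np.array(P)
q=least_squares(lambda c:np.hypot(*(P-c).T)-.08,P.mean(0));print("centre",q.x,q.fun)
d=P-q.x;print("angles",np.degrees(np.arctan2(d[:,1],d[:,0])))
for n,im in(("top",T),("scene",C)): print("red",[np.round(b,1).tolist() for b in blobs(red(im),15)])
# crop coords -> top pixels for pegs, handle
for nm,x,y,z in[("handle",376,500,.11),("peg",77,458,.095),("peg",181,484,.095),("peg",46,566,.095),("peg",151,588,.095),("grip",700,370,.17)]:
    print(nm,atz("top",(x+.5)/4.4-.5+180,(y+.5)/4.4-.5+120,z))
for nm,(x,y),(X,Y) in[("grip",(299,66),(700,370)),("pegA",(587,345),(77,458)),("pegB",(676,337),(181,484)),("pegC",(634,414),(46,566)),("pegD",(728,400),(151,588)),("handle",(495,243),(376,497)),("barL",(285,97),(650,437)),("barR",(343,85),(650,330)),("lidknob",(194,65),None)]:
    p=(x+.5)/3.2-.5+225,(y+.5)/3.2-.5+130
    if X is not None and (x,y)!=(194,65): print(nm,tri(p,((X+.5)/4.4-.5+180,(Y+.5)/4.4-.5+120)))
E
```

```text
4 4Traceback (most recent call last):
  File "<stdin>", line 10, in <module>
  File "h.py", line 39, in fitcyl
    q=least_squares(f,P0,diff_step=1e-4); return q.x,np.abs(q.fun).max()
    return func(*args, **kwargs)
    result = trf(vector_fun.fun, vector_fun.jac, x0, f0, J0, lb, ub, ftol, xtol,
                 gtol, max_nfev, x_scale, loss_function, tr_solver,
                 tr_options.copy(), verbose, callback=callback_wrapped)
    return trf_no_bounds(
        fun, jac, x0, f0, J0, ftol, xtol, gtol, max_nfev, x_scale,
        loss_function, tr_solver, tr_options, verbose, callback=callback)
    f_new = fun(x_new)
    self._update_fun()
    ~~~~~~~~~~~~~~~~^^
    self.f = self.fun_wrapped(xp_copy(self.x))
             ~~~~~~~~~~~~~~~~^^^^^^^^^^^^^^^^^
    return np.atleast_1d(self.fun(x))
                         ~~~~~~~~^^^
    return self.f(x, *self.args, **self.kwargs)
           ~~~~~~^^^^^^^^^^^^^^^^^^^^^^^^^^^^^^
  File "h.py", line 38, in <lambda>
    f=lambda P:np.concatenate([cylc(n,P,r,h)-o for n,o in obs.items()])
                               ~~~~^^^^^^^^^
  File "h.py", line 35, in cylc
    pts=np.array([proj(n,np.add(P,[r*np.cos(a),r*np.sin(a),z])) for z in(0,-h) for a in A],np.float32)
                  ~~~~^^^^^^^^^^^^^^^^^^^^^^^^^^^^^^^^^^^^^^^^^
  File "h.py", line 6, in proj
    K,R,t=cal(n); p=K@(R@np.array(X,float)+t); return p[:2]/p[2]
          ~~~^^^
  File "h.py", line 4, in cal
    c=calibration(n); return np.array(c["camera_matrix"]),np.array(c["R"]),np.array(c["t"]).ravel()
ValueError: time passes only in moves, steps and waits
```

```bash
python3 - <<'E'
s=open('h.py').read()
s=s.replace("def cal(n):","import functools\n@functools.cache\ndef cal(n):")
s=s.replace("""q=least_squares(f,P0,diff_step=1e-4); return q.x,np""","""P0=np.array(P0)-1; q=least_squares(lambda d:f(P0+d),np.ones(3),diff_step=1e-3); return q.x+P0,np""")
s=s.replace("""q=least_squares(lambda p:cylc(n,[p[0],p[1],z],r,h)-o,P0[:2],diff_step=1e-4); return q.x""","""B=np.array(P0[:2])-1; q=least_squares(lambda d:cylc(n,[*(B+d),z],r,h)-o,np.ones(2),diff_step=1e-3); return q.x+B""")
open('h.py','w').write(s)
E
cat > m1.py <<'E'
from h import *
np.set_printoptions(precision=4,suppress=True)
def sockets(T=None,C=None,verbose=True):
    T=read_camera("top") if T is None else T;C=read_camera("scene") if C is None else C
    bt=[b for b in blobs(blue(T),60) if b[0]>240 and b[1]<260];bs=[b for b in blobs(blue(C),60) if 300<b[0]<400 and b[1]>180]
    P=[]
    for b in bt:
        p0=atz("top",b[0],b[1],.094)
        d=[np.hypot(*(np.array(c[:2])-cylc("scene",p0,.0195,.034))) for c in bs];c=bs[int(np.argmin(d))]
        x,e=fitcyl({"top":b[:2],"scene":c[:2]},.0195,.034,p0)
        xz=fitcylz("top",b[:2],.0195,.034,[*p0[:2],.094]);xs=fitcylz("scene",c[:2],.0195,.034,[*p0[:2],.094])
        if verbose: print(x,round(e,2),"top z fixed",xz,"scene",xs)
        P.append((xz,xs))
    P=np.array(P)
    for i in(0,1):
        q=least_squares(lambda c:np.hypot(*(P[:,i]-c).T)-.08,P[:,i].mean(0));print("centre",q.x,q.fun)
        d=P[:,i]-q.x;print("angles",np.degrees(np.arctan2(d[:,1],d[:,0])))
    return T,C
E
cat > m2.py <<'E'
from m1 import *
T,C=sockets()
for n,im in(("top",T),("scene",C)): print("red",[np.round(b,1).tolist() for b in blobs(red(im),15)])
for nm,x,y,z in[("handle",376,500,.11),("peg",77,458,.095),("peg",181,484,.095),("peg",46,566,.095),("peg",151,588,.095),("grip",700,370,.17)]:
    print(nm,atz("top",(x+.5)/4.4-.5+180,(y+.5)/4.4-.5+120,z))
for nm,(x,y),(X,Y) in[("grip",(299,66),(700,370)),("pegA",(587,345),(77,458)),("pegB",(676,337),(181,484)),("pegC",(634,414),(46,566)),("pegD",(728,400),(151,588)),("handle",(495,243),(376,497)),("barL",(285,97),(650,437)),("barR",(343,85),(650,330))]:
    print(nm,tri(((x+.5)/3.2-.5+225,(y+.5)/3.2-.5+130),((X+.5)/4.4-.5+180,(Y+.5)/4.4-.5+120)))
print("lidknob",tri(((194+.5)/3.2-.5+225,(65+.5)/3.2-.5+130),(422,217.5)))
E
python3 m2.py
```

```text
[0.4968 0.0832 0.0981] 0.31 top z fixed [0.4981 0.0827] scene [0.4922 0.0787]
[0.5413 0.0239 0.0975] 0.31 top z fixed [0.5427 0.0233] scene [0.5376 0.02  ]
[0.5767 0.1765 0.0986] 0.23 top z fixed [0.5782 0.1765] scene [0.5724 0.1719]
[0.6418 0.1416 0.0982] 0.28 top z fixed [0.6436 0.1414] scene [0.6382 0.1373]
centre [0.5771 0.0962] [0.0001 0.0006 0.0003 0.0004]
angles [-170.3255 -115.2785   89.1971   34.196 ]
centre [0.5715 0.0922] [ 0.0005 -0.0002 -0.0003  0.0005]
angles [-170.3081 -115.129    89.3803   34.0697]
red [[322.7, 208.1, 45.9], [304.8, 187.1, 43.3]]
red [[309.3, 206.0, 26.7], [324.2, 177.9, 36.7]]
handle [0.5034 0.1537 0.11  ]
peg [0.5384 0.3532 0.095 ]
peg [0.5193 0.2839 0.095 ]
peg [0.4675 0.3715 0.095 ]
peg [0.4514 0.3024 0.095 ]
grip [ 0.5727 -0.0571  0.17  ]
grip (array([ 0.5688, -0.0555,  0.1849]), np.float64(0.0024872446305810873))
pegA (array([0.5442, 0.3302, 0.1377]), np.float64(0.035131594785905766))
pegB (array([0.4971, 0.3019, 0.1173]), np.float64(0.058567796791079325))
pegC (array([0.4917, 0.3545, 0.0729]), np.float64(0.06261282349849284))
pegD (array([0.4422, 0.3269, 0.0539]), np.float64(0.04108693017481306))
handle (array([0.5059, 0.154 , 0.1065]), np.float64(5.9276793958600645e-06))
barL (array([ 0.5572, -0.0405,  0.1529]), np.float64(0.05622369994790725))
barR (array([ 0.5758, -0.0117,  0.194 ]), np.float64(0.04505565370630086))
lidknob (array([ 0.5451, -0.3098,  0.0705]), np.float64(0.0028473767646752805))
```

```bash
cat > p.py <<'E'
from h import *
def rz(a): a=np.radians(a); return np.array([[np.cos(a),-np.sin(a)],[np.sin(a),np.cos(a)]])
def plan(wps,step=55,dps=10,dg=1):
    """wps: (x,y,z,yaw of tool y deg or None[,step]) -> rows per call; tool pointing down"""
    s=sense();p=np.array(s["tcp_pos"])*1000;R=np.array(s["eef_rot"]);yaw=np.degrees(np.arctan2(R[1,1],R[0,1]))
    print("t",round(s["time"],2),"at",np.round(p,1),"yaw",round(yaw,1))
    seq=[];c,cy=p.copy(),yaw
    for w in wps:
        st=w[4] if len(w)>4 else step
        q=np.array(w[:3])*1000;y=cy if w[3] is None else w[3]
        dy=(y-cy+180)%360-180
        n=max(int(np.ceil(np.linalg.norm(q-c)/st)),int(np.ceil(abs(dy)/dps)),1)
        for k in range(1,n+1): seq.append((c+(q-c)*k/n,cy+dy*k/n))
        c,cy=q,cy+dy
    o,oy=p,yaw
    for i in range(0,len(seq),8):
        rows=[]
        for q,y in seq[i:i+8]:
            d=q-o;xy=rz(-oy)@d[:2]   # coords along y-axis(first), and ccw of it
            rows.append([[round(xy[1]+0.,dg),round(xy[0]+0.,dg),round(-d[2]+0.,dg)],round(-(y-oy),1)])
        # tool x = y rotated +90 (z down)
        print(str(rows).replace(" ",""))
        l=rows[-1];o=o+np.array([*(rz(oy)@[l[0][1],l[0][0]]),-l[0][2]]);oy=oy-l[1]
E
python3 - <<'E'
from p import *
for a,b in[((634,414),(77,458)),((587,345),(181,484)),((728,400),(46,566)),((676,337),(151,588))]:
    print(tri(((a[0]+.5)/3.2-.5+225,(a[1]+.5)/3.2-.5+130),((b[0]+.5)/4.4-.5+180,(b[1]+.5)/4.4-.5+120)))
for z in(.11,.12,.13):print("pad",atz("top",322.7,208.1,z))
print("pad tri",tri((324.2,177.9),(322.7,208.1)))
plan([(.45,-.35,.25,-40),(.506,.156,.25,49.4),(.506,.156,.14,49.4),(.506,.156,.095,49.4)])
E
```

```text
(array([0.53824361, 0.35317037, 0.09549328]), np.float64(0.00037506095603385465))
(array([0.51917215, 0.28291941, 0.0984857 ]), np.float64(0.000926820533548427))
(array([0.46804266, 0.37148137, 0.09329415]), np.float64(0.001073261185910444))
(array([0.45147037, 0.30241369, 0.0946606 ]), np.float64(4.5786568765832946e-05))
pad [ 0.57250949 -0.01382882  0.11      ]
pad [ 0.57066138 -0.01357168  0.12      ]
pad [ 0.56881327 -0.01331454  0.13      ]
pad tri (array([ 0.57052642, -0.01340422,  0.11936029]), np.float64(0.0006176196950506784))
t 1.6 at [ 195.  -620.   250.3] yaw -72.5
[[[np.float64(46.3),np.float64(-25.9),np.float64(0.0)],np.float64(-4.6)],[[np.float64(92.6),np.float64(-51.7),np.float64(0.1)],np.float64(-9.3)],[[np.float64(139.0),np.float64(-77.6),np.float64(0.1)],np.float64(-13.9)],[[np.float64(185.3),np.float64(-103.5),np.float64(0.2)],np.float64(-18.6)],[[np.float64(231.6),np.float64(-129.3),np.float64(0.2)],np.float64(-23.2)],[[np.float64(277.9),np.float64(-155.2),np.float64(0.3)],np.float64(-27.9)],[[np.float64(324.2),np.float64(-181.1),np.float64(0.3)],np.float64(-32.5
[... 264 characters left out ...]
p.float64(0.0)],np.float64(-26.8)],[[np.float64(185.0),np.float64(-85.2),np.float64(0.0)],np.float64(-35.7)],[[np.float64(231.2),np.float64(-106.5),np.float64(0.0)],np.float64(-44.7)],[[np.float64(277.5),np.float64(-127.8),np.float64(0.0)],np.float64(-53.6)],[[np.float64(323.7),np.float64(-149.1),np.float64(0.0)],np.float64(-62.6)],[[np.float64(370.0),np.float64(-170.4),np.float64(0.0)],np.float64(-71.5)]]
[[[np.float64(34.8),np.float64(37.1),np.float64(0.0)],np.float64(-8.9)],[[np.float64(34.8),np.float64(37.1),np.float64(55.0)],np.float64(-8.9)],[[np.float64(34.8),np.float64(37.1),np.float64(110.0)],np.float64(-8.9)],[[np.float64(34.8),np.float64(37.1),np.float64(155.0)],np.float64(-8.9)]]
```

Emit:
jog_arm([
  [[344,-228,0],-41.5],
  [[344,-228,0],-41.5],
  [[344,-228,0],-41.5],
  [[344,-228,0],-41.5],
  [[344,-228,0],-41.5],
  [[344,-228,0],-41.5],
  [[344,-228,0],-41.5],
  [[344,-228,0],-41.5],
], hand=45)

```text
time: 2.6
tcp_pos: [0.457, -0.2961, 0.2506]
eef_rot: [[0.511, 0.86, 0.001], [0.86, -0.511, 0.001], [0.001, 0.001, -1.0]]
ft_force: [-1.0, -0.7, -0.7]
opening: 0.0449
finger_force: 0.0
```

Emit:
jog_arm([
  [[370,-170,0],-72],
  [[370,-170,0],-72],
  [[370,-170,0],-72],
  [[370,-170,0],-72],
  [[370,-170,0],-72],
  [[370,-170,0],-72],
  [[370,-170,0],-72],
  [[370,-170,0],-72],
])

```text
time: 3.6
tcp_pos: [0.4999, 0.1072, 0.2505]
eef_rot: [[-0.659, 0.752, 0.0], [0.752, 0.659, 0.001], [0.0, 0.001, -1.0]]
ft_force: [-0.2, -0.8, -0.9]
opening: 0.0453
finger_force: 0.0
```

```bash
python3 - <<'E'
s=open('p.py').read()
s=s.replace("[[round(xy[1]+0.,dg),round(xy[0]+0.,dg),round(-d[2]+0.,dg)],round(-(y-oy),1)]","[[float(round(v,dg)) for v in(xy[1],xy[0],-d[2])],float(round(oy-y,1))]")
open('p.py','w').write(s)
E
python3 - <<'E'
from p import *
s=sense();print(np.round(s["joint_positions"],1),s["ft_force"],s["opening"])
plan([(.506,.156,.25,49.4),(.506,.156,.14,49.4),(.506,.156,.095,49.4)])
E
```

```text
[ 22.5   6.  -41.8 101.2   4.1  74.4  21. ] [-0.21675637 -0.8134975  -0.87349085] 0.04527853069680744
t 3.6 at [499.9 107.2 250.5] yaw 41.2
[[[32.7,36.8,0.5],-8.2],[[32.7,36.8,55.5],-8.2],[[32.7,36.8,110.5],-8.2],[[32.7,36.8,155.5],-8.2]]
```

Emit:
jog_arm([
  [[33,37,0],-8],
  [[33,37,55],-8],
  [[33,37,110],-8],
  [[33,37,130],-8],
  [[33,37,145],-8],
  [[33,37,155],-8],
  [[33,37,155],-8],
])

```text
time: 4.47
tcp_pos: [0.5066, 0.1545, 0.0957]
eef_rot: [[-0.754, 0.657, 0.0], [0.657, 0.754, 0.0], [-0.0, 0.0, -1.0]]
ft_force: [0.3, 0.5, 0.9]
opening: 0.0453
finger_force: 0.0
```

Emit:
jog_arm([
  [[0,0,0],0],
  [[0,0,0],0],
  [[0,0,0],0],
  [[0,0,0],0],
  [[0,0,0],0],
  [[0,0,0],0],
], hand=0)

```text
time: 5.22
tcp_pos: [0.5068, 0.1548, 0.0964]
eef_rot: [[-0.754, 0.657, 0.002], [0.657, 0.754, 0.0], [-0.001, 0.001, -1.0]]
ft_force: [-1.2, -1.7, 7.4]
opening: 0.0163
finger_force: 58.4
```

```bash
python3 - <<'E'
from m1 import *
T,C=sockets(verbose=False)
for n,i,(a,b,c,d) in(("t",T,(235,160,355,260)),("s",C,(280,130,405,255))): pass
a=cv2.resize(T[160:260,235:355],None,fx=3.3,fy=3.3,interpolation=2);b=cv2.resize(C[140:240,285:405],None,fx=3.3,fy=3.3,interpolation=2)
cv2.imwrite("pics/m1.png",np.hstack([a,b]))
s=sense();print(s["tcp_pos"],s["ft_force"],s["wrist_torque"])
E
```

```text
centre [0.5929 0.0821] [-0.0024 -0.0024]
angles [-131.3916   48.6084]
centre [0.5882 0.0787] [-0.0028 -0.0028]
angles [-131.5537   48.4463]
[0.5068 0.1548 0.0964] [-2.3158 -0.0301  6.46  ] [-0.1735  0.3289 -0.0425]
```

View pics/m1.png

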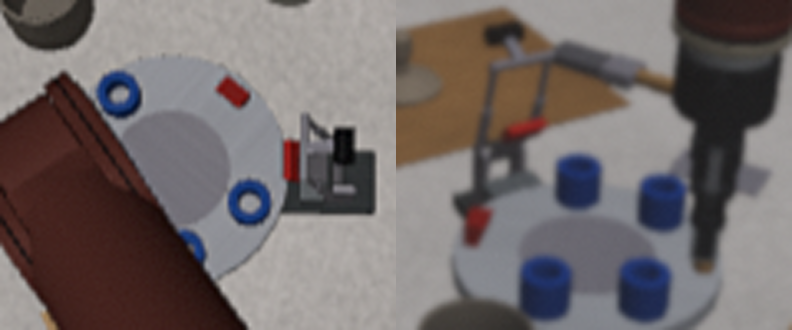

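```bash
python3 - <<'E'
from p import *
c=np.array([.577,.0963]);p=np.array(sense()["tcp_pos"])[:2];d=p-c;r=np.hypot(*d);a0=np.degrees(np.arctan2(d[1],d[0]));print(r,a0)
w=[]
for k in range(1,9):
    a=a0+(88-a0)*k/8; q=c+r*np.array([np.cos(np.radians(a)),np.sin(np.radians(a))]); w.append((*q,.0957,48.9+a-a0))
plan(w)
E
```

```text
0.09133399969920339 140.1967594446138
t 5.33 at [506.8 154.8  96.4] yaw 49.0
[[[-0.4,10.4,0.7],6.6],[[-1.9,20.7,0.7],13.1],[[-4.6,30.7,0.7],19.6],[[-8.4,40.4,0.7],26.2],[[-13.3,49.5,0.7],32.7],[[-19.2,58.1,0.7],39.2],[[-26.1,65.9,0.7],45.7],[[-33.8,72.9,0.7],52.3]]
```

Emit:
jog_arm([
  [[-0.5,10.5,0],6.5],
  [[-2,20.5,0],13],
  [[-4.5,30.5,0],19.5],
  [[-8.5,40.5,0],26],
  [[-13.5,49.5,0],32.5],
  [[-19,58,0],39],
  [[-26,66,0],45.5],
  [[-34,73,0],52],
])

```text
time: 6.32
tcp_pos: [0.5803, 0.1856, 0.0964]
eef_rot: [[0.058, 0.998, 0.0], [0.998, -0.058, -0.002], [-0.002, 0.0, -1.0]]
ft_force: [-23.4, -6.9, 22.2]
opening: 0.0164
finger_force: 61.2
```

Emit:
jog_arm([
  [[0,0,0],0],
  [[0,0,0],0],
])

```text
time: 6.58
tcp_pos: [0.5799, 0.1856, 0.0964]
eef_rot: [[0.054, 0.999, -0.0], [0.999, -0.054, -0.003], [-0.003, 0.0, -1.0]]
ft_force: [-5.4, -7.5, 11.9]
opening: 0.0164
finger_force: 59.4
```

```bash
python3 - <<'E'
from m1 import *
T=read_camera("top");C=read_camera("scene")
a=cv2.resize(T[160:260,235:355],None,fx=3.3,fy=3.3,interpolation=2);b=cv2.resize(C[140:240,285:405],None,fx=3.3,fy=3.3,interpolation=2)
cv2.imwrite("pics/m2.png",np.hstack([a,b]))
print("red",[np.round(b,1).tolist() for b in blobs(red(T),15)])
print("blue",[np.round(b,1).tolist() for b in blobs(blue(T),60)])
s=sense();print(s["tcp_pos"],s["ft_force"],s["wrist_torque"])
E
```

```text
red [[315.6, 210.7, 46.4], [322.7, 208.1, 49.3]]
blue [[135.4, 309.1, 546.4], [293.4, 184.1, 135.6]]
[0.5799 0.1856 0.0964] [-5.2003 -6.8239 10.1224] [-1.3362  1.1294  0.1243]
```

View pics/m2.png

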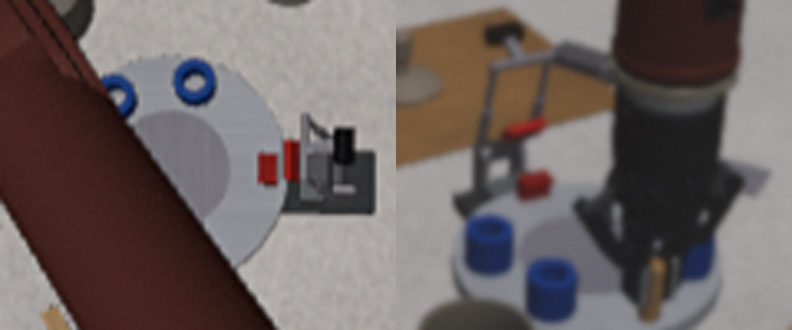

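```bash
python3 - <<'E'
from m1 import *
k=atz("top",315.6,210.7,.078);print("keeper",k)
b=np.array([.577,.0963]);d=k[:2]-b;print(np.degrees(np.arctan2(d[1],d[0])),np.hypot(*d))
for z in(.115,.125):
  d=atz("top",322.7,208.1,z)[:2]-b;print(np.degrees(np.arctan2(d[1],d[0])),np.hypot(*d))
E
```

```text
keeper [0.5711 0.0066 0.078 ]
-93.74916999482826 0.08984592562099841
-92.81800751349756 0.11013343076608319
-93.78624738629487 0.10998316658866128
```

Emit:
jog_arm([
  [[0,0,0],0],
  [[0,0,0],0],
  [[0,0,0],0],
  [[0,0,0],0],
], hand=45)

```text
time: 7.18
tcp_pos: [0.5797, 0.1874, 0.0953]
eef_rot: [[0.053, 0.999, -0.0], [0.999, -0.053, 0.0], [0.0, -0.0, -1.0]]
ft_force: [0.3, 0.3, 0.0]
opening: 0.0452
finger_force: 0.0
```

```bash
python3 - <<'E'
from m1 import *
T=read_camera("top")
print("red",[np.round(b,1).tolist() for b in blobs(red(T),15)])
print("blue",[np.round(b,1).tolist() for b in blobs(blue(T),60)])
s=sense();print(s["tcp_pos"],s["ft_force"],s["wrist_torque"])
E
```

```text
red [[315.6, 210.6, 46.4], [322.7, 208.1, 49.3]]
blue [[135.4, 309.1, 546.1], [293.3, 184.1, 136.1]]
[0.5798 0.1874 0.0953] [-0.4589  0.1053  0.5274] [-0.075   0.0332 -0.0192]
```

Emit:
jog_arm([
  [[0,0,-55],0],
  [[0,0,-110],0],
  [[0,0,-155],0],
  [[0,0,-155],0],
])

```text
time: 7.72
tcp_pos: [0.5814, 0.1883, 0.2546]
eef_rot: [[0.053, 0.999, 0.007], [0.999, -0.053, 0.002], [0.002, 0.007, -1.0]]
ft_force: [-0.5, 0.5, -0.3]
opening: 0.045
finger_force: 0.0
```

Emit:
jog_arm([
  [[-430,-100,0],0],
  [[-430,-100,0],0],
  [[-430,-100,0],0],
  [[-430,-100,0],0],
  [[-430,-100,0],0],
  [[-430,-100,0],0],
  [[-430,-100,0],0],
  [[-430,-100,0],0],
])

```text
time: 8.72
tcp_pos: [0.4544, -0.2418, 0.249]
eef_rot: [[0.061, 0.998, -0.002], [0.998, -0.061, -0.001], [-0.001, -0.002, -1.0]]
ft_force: [1.1, 0.9, -1.1]
opening: 0.0446
finger_force: 0.0
```

```bash
python3 - <<'E'
from m1 import *
T,C=sockets()
for n,im in(("top",T),("scene",C)): print("red",[np.round(b,1).tolist() for b in blobs(red(im),15)])
a=cv2.resize(T[175:245,295:365],None,fx=8,fy=8,interpolation=2)
b=cv2.resize(C[135:215,290:360],None,fx=8,fy=8,interpolation=2)[:560,-240:] 
a=cv2.resize(T[185:235,305:355],None,fx=8,fy=8,interpolation=2);b=cv2.resize(C[140:190,295:345],None,fx=8,fy=8,interpolation=2)
cv2.imwrite("pics/m3.png",np.hstack([a,b]))
s=sense();print(s["tcp_pos"],np.round(s["joint_positions"],1))
E
```

```text
[0.4926 0.0867 0.0769] 3.39 top z fixed [0.4988 0.0787] scene [0.5027 0.1136]
[0.5204 0.1438 0.1163] 2.12 top z fixed [0.5182 0.1505] scene [0.5027 0.1136]
[0.6394 0.1449 0.0982] 0.27 top z fixed [0.6412 0.1447] scene [0.6358 0.1406]
[0.6522 0.0719 0.0977] 0.28 top z fixed [0.654  0.0715] scene [0.649  0.0678]
centre [0.5773 0.0962] [0.0004 0.0003 0.0001 0.0005]
angles [-167.4268  137.4385   37.1681  -17.9214]
centre [0.5759 0.0869] [-0.0021 -0.0021  0.0005 -0.0044]
angles [159.9159 159.9159  41.8695 -14.5927]
red [[315.6, 210.6, 46.2], [322.7, 208.1, 49.2]]
red [[326.9, 194.1, 24.1], [324.2, 177.9, 37.2]]
[ 0.4565 -0.2373  0.2494] [ 37.4   4.3 -15.6 101.9   1.2  74.1  18.4]
```

View pics/m3.png

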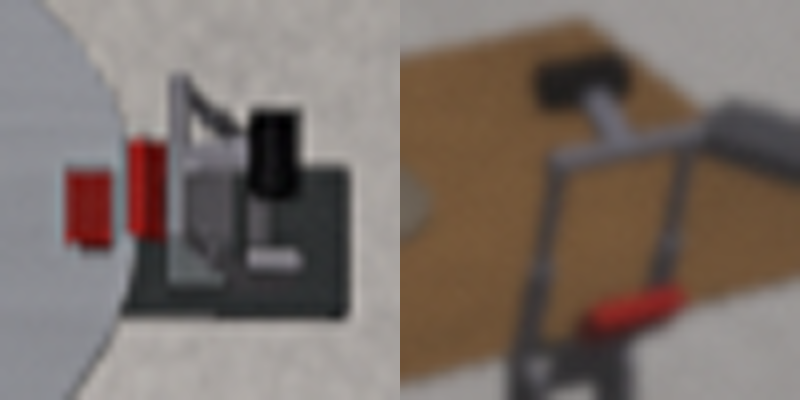

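```bash
python3 - <<'E'
from p import *
np.set_printoptions(precision=4,suppress=True)
T=lambda x,y:(305+(x+.5)/8-.5,185+(y+.5)/8-.5); C=lambda x,y:(295+(x-400+.5)/8-.5,140+(y+.5)/8-.5)
c=np.array([.5772,.0962]);a=np.radians(-92.8);u=np.array([np.cos(a),np.sin(a)]);l=np.array([-u[1],u[0]])
for n,t,s in[("grip",T(275,153),C(583,80)),("bar",T(178,180),C(621,145)),("pad",(322.7,208.1),(324.2,177.9)),("keeper",(315.6,210.6),(326.9,194.1))]:
    P,e=tri(s,t);d=P[:2]-c;print(n,P,round(e,4),"s",.155-d@u,"lat",d@l,"z",P[2])
E
```

```text
grip [ 0.5693 -0.0565  0.1864] 0.0007 s 0.0020568412008927783 lat -0.0004779335304424962 z 0.18644164161016852
bar [ 0.5667 -0.026   0.1737] 0.008 s 0.032454637153709096 lat -0.0045627329370137425 z 0.1737244688674386
pad [ 0.5705 -0.0134  0.1194] 0.0006 s 0.045200631230794305 lat -0.0013114756010738507 z 0.11936029420632799
keeper [0.5715 0.0066 0.0781] 0.0003 s 0.06518929817087792 lat -0.0012932106436571557 z 0.07806756590163638
```

```bash
python3 - <<'E'
from p import *
plan([(.5693,-.0565,.25,-3,),(.5693,-.0565,.186,-3,30)])
E
```

```text
t 8.82 at [ 456.5 -237.3  249.4] yaw -3.2
[[[46.7,25.7,-0.2],-0.0],[[93.4,51.3,-0.3],-0.1],[[140.0,77.0,-0.5],-0.1],[[186.7,102.7,-0.6],-0.2],[[186.7,102.7,20.7],-0.2],[[186.7,102.7,42.0],-0.2],[[186.7,102.7,63.4],-0.2]]
```

Emit:
jog_arm([
  [[47,26,0],0],
  [[93,51,0],0],
  [[140,77,0],0],
  [[187,102.5,0],0],
  [[187,102.5,20],0],
  [[187,102.5,42],0],
  [[187,102.5,63],0],
  [[187,102.5,63],0],
], hand=52)

```text
time: 9.82
tcp_pos: [0.5683, -0.0535, 0.1856]
eef_rot: [[0.05, 0.999, -0.003], [0.999, -0.05, 0.001], [0.001, -0.003, -1.0]]
ft_force: [-0.5, -0.1, 0.0]
opening: 0.0523
finger_force: 0.0
```

Emit:
jog_arm([
  [[0,0,0],0],
  [[0,0,0],0],
  [[0,0,0],0],
  [[0,0,0],0],
  [[0,0,0],0],
], hand=15)

```text
time: 10.45
tcp_pos: [0.5696, -0.0552, 0.1884]
eef_rot: [[0.053, 0.999, 0.001], [0.999, -0.053, 0.0], [0.0, 0.001, -1.0]]
ft_force: [-3.3, 0.6, 5.6]
opening: 0.0286
finger_force: 59.6
```

```bash
python3 - <<'E'
from p import *
s=sense();print(s["time"],s["tcp_pos"],s["opening"],s["ft_force"],s["wrist_torque"])
c=np.array([.5772,.0962]);a=np.radians(-92.8);u=np.array([np.cos(a),np.sin(a)])
# arc about hinge: roller angle 94.7 -> ~5
p=np.array(s["tcp_pos"]);s0=.155-(p[:2]-c)@u;h=np.array([.010,.088]);v=np.array([s0,p[2]])-h;print(s0,np.hypot(*v),np.degrees(np.arctan2(v[1],v[0])))
r=.099;w=[]
for A in(80,70,60,50,40,30,22,15):
    q=h+r*np.array([np.cos(np.radians(A)),np.sin(np.radians(A))]);d=q[0]-s0
    w.append((p[0]-d*u[0],p[1]-d*u[1],q[1],None))
plan(w)
E
```

```text
10.45 [ 0.56963699 -0.05523194  0.18836943] 0.02864588034644763 [-3.30695229  0.6235343   5.58134159] [0.35656347 0.77292791 0.03783062]
0.003379394772652339 0.1005875504084366 93.77389807206612
t 10.45 at [569.6 -55.2 188.4] yaw -3.0
[[[23.8,-0.1,2.9],0.0],[[40.5,-0.2,7.3],0.0],[[56.1,-0.2,14.6],0.0],[[70.3,-0.3,24.5],0.0],[[82.5,-0.3,36.7],0.0],[[92.4,-0.4,50.9],0.0],[[98.4,-0.4,63.3],0.0],[[102.2,-0.4,74.7],0.0]]
```

Emit:
jog_arm([
  [[24,0,3],0],
  [[40.5,0,7.5],0],
  [[56,0,14.5],0],
  [[70,0,24.5],0],
  [[82.5,0,36.5],0],
  [[92.5,-0.5,51],0],
  [[98.5,-0.5,63.5],0],
  [[102,-0.5,75],0],
])

```text
time: 11.45
tcp_pos: [0.5747, 0.0479, 0.1132]
eef_rot: [[0.052, 0.999, 0.001], [0.999, -0.052, 0.001], [0.001, 0.001, -1.0]]
ft_force: [-4.1, 1.9, 6.8]
opening: 0.0288
finger_force: 75.6
```

Emit:
jog_arm([
  [[1,0,6],0],
  [[2,0,10],0],
  [[2,0,10],0],
])

```text
time: 11.82
tcp_pos: [0.5747, 0.0496, 0.1031]
eef_rot: [[0.052, 0.999, 0.001], [0.999, -0.052, 0.001], [0.001, 0.001, -1.0]]
ft_force: [-3.2, 3.0, 6.1]
opening: 0.0288
finger_force: 76.1
```

```bash
python3 - <<'E'
from m1 import *
T=read_camera("top");C=read_camera("scene")
a=cv2.resize(T[170:250,270:350],None,fx=5,fy=5,interpolation=2);b=cv2.resize(C[140:220,280:360],None,fx=5,fy=5,interpolation=2)
cv2.imwrite("pics/m4.png",np.hstack([a,b]))
s=sense();print(s["tcp_pos"],s["ft_force"],s["wrist_torque"])
E
```

```text
[0.5747 0.0496 0.1032] [-2.384   3.6927  5.5786] [0.233  0.6345 0.0558]
```

View pics/m4.png

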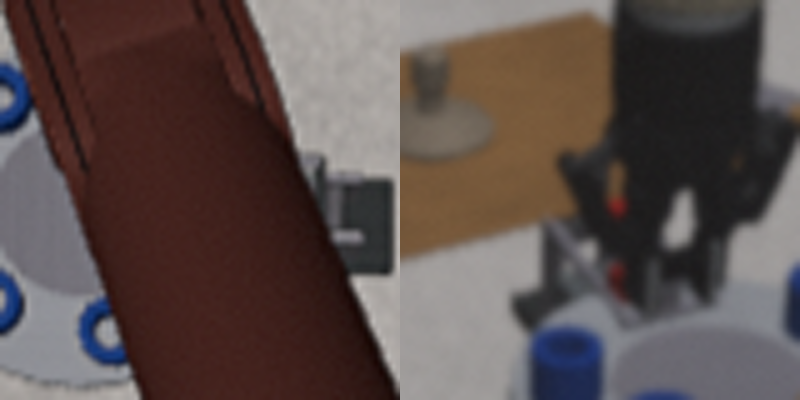

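Emit:
jog_arm([
  [[1,0,2],0],
  [[1,0,4],0],
  [[1,0,4],0],
])

```text
time: 12.3
tcp_pos: [0.5747, 0.0503, 0.0992]
eef_rot: [[0.052, 0.999, 0.001], [0.999, -0.052, 0.001], [0.001, 0.001, -1.0]]
ft_force: [-4.1, 3.2, 7.2]
opening: 0.0289
finger_force: 76.3
```

Emit:
jog_arm([
  [[0,0,0],0],
  [[0,0,0],0],
  [[0,0,0],0],
  [[0,0,0],0],
], hand=52)

```text
time: 12.8
tcp_pos: [0.5745, 0.0493, 0.0983]
eef_rot: [[0.053, 0.999, 0.0], [0.999, -0.053, 0.0], [0.0, 0.0, -1.0]]
ft_force: [0.2, 0.2, 0.6]
opening: 0.0521
finger_force: 0.0
```

Emit:
jog_arm([
  [[0,0,-40],0],
  [[0,0,-90],0],
  [[0,0,-100],0],
  [[0,0,-100],0],
])

```text
time: 13.3
tcp_pos: [0.5747, 0.0493, 0.1987]
eef_rot: [[0.053, 0.999, 0.001], [0.999, -0.053, -0.0], [-0.0, 0.001, -1.0]]
ft_force: [-0.6, -0.5, -0.3]
opening: 0.0518
finger_force: 0.0
```

Emit:
jog_arm([
  [[-250,-130,0],0],
  [[-250,-130,0],0],
  [[-250,-130,0],0],
  [[-250,-130,0],0],
  [[-250,-130,0],0],
  [[-250,-130,0],0],
], hand=0)

```text
time: 14.05
tcp_pos: [0.4291, -0.1956, 0.1967]
eef_rot: [[0.058, 0.998, -0.003], [0.998, -0.058, 0.001], [0.0, -0.003, -1.0]]
ft_force: [0.6, 1.6, 0.4]
opening: -0.0
finger_force: 0.0
```

```bash
cat > lat.py <<'E'
from p import *
np.set_printoptions(precision=4,suppress=True)
c=np.array([.5772,.0962]);a=np.radians(-92.9);u=np.array([np.cos(a),np.sin(a)])
def pos(s,z): return (*(c+u*(.155-s)),z,-3)
E
python3 - <<'E'
from lat import *
T=read_camera("top");C=read_camera("scene")
a_=cv2.resize(T[170:250,270:350],None,fx=5,fy=5,interpolation=2);b=cv2.resize(C[140:220,280:360],None,fx=5,fy=5,interpolation=2)
cv2.imwrite("pics/m5.png",np.hstack([a_,b]))
for n,i in(("t",T),("s",C)):print("red",[np.round(b,1).tolist() for b in blobs(red(i),12)])
s=sense();print(s["tcp_pos"],s["ft_force"])
plan([pos(.082,.2),pos(.082,.125)])
E
```

```text
red [[319.0, 209.2, 128.7]]
red [[326.4, 194.1, 21.3], [324.9, 180.3, 36.4]]
[ 0.431  -0.1929  0.1972] [-0.2416  0.3015  0.1654]
t 14.15 at [ 431.  -192.9  197.2] yaw -3.1
[[[44.7,26.2,-0.6],-0.0],[[89.4,52.3,-1.1],-0.0],[[134.1,78.5,-1.7],-0.0],[[178.8,104.6,-2.3],-0.0],[[223.4,130.8,-2.8],-0.1],[[223.4,130.8,34.7],-0.1],[[223.4,130.8,72.2],-0.1]]
```

View pics/m5.png

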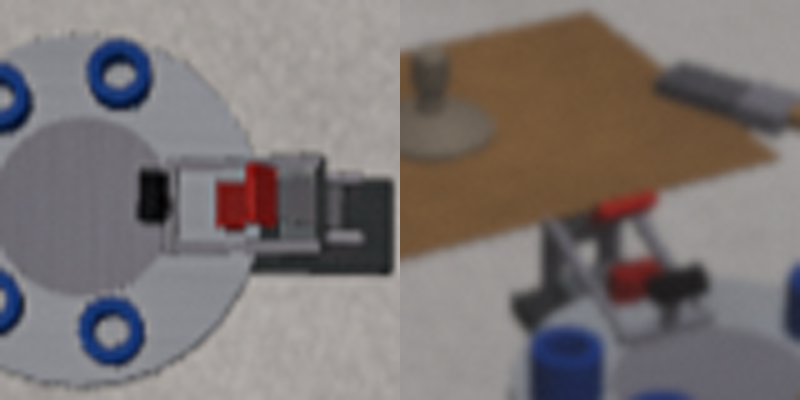

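Emit:
jog_arm([
  [[45,26,0],0],
  [[89.5,52,0],0],
  [[134,78.5,0],0],
  [[179,104.5,0],0],
  [[223.5,131,0],0],
  [[223.5,131,0],0],
  [[223.5,131,35],0],
  [[223.5,131,72],0],
])

```text
time: 15.15
tcp_pos: [0.5739, 0.0236, 0.1252]
eef_rot: [[0.052, 0.999, 0.0], [0.999, -0.052, 0.0], [0.0, 0.0, -1.0]]
ft_force: [-0.0, -0.4, 0.4]
opening: -0.0
finger_force: 0.0
```

```bash
python3 - <<'E'
from lat import *
s=sense();print(s["tcp_pos"],s["ft_force"])
w=[]
for th in(130,120,110,100,90,80,70,60,50,40,30,22,15,9,5):
    t=np.radians(th)
    if th>90: S=-.076*np.cos(t)+.008*np.sin(t); Z=.126-.018*(th-90)/40
    else: S=-.060*np.cos(t)+.008*np.sin(t); Z=.066+.060*np.sin(t)+.008*np.cos(t)
    w.append(pos(S+.011,Z+.019))
plan(w)
E
```

```text
[0.5739 0.0236 0.1252] [-0.0115 -0.3981  0.3763]
t 15.15 at [573.9  23.6 125.2] yaw -3.0
[[[-16.4,-0.4,-1.8],0.0],[[-26.4,-0.4,-6.3],0.0],[[-37.9,-0.4,-10.8],0.0],[[-50.3,-0.4,-15.3],0.0],[[-63.4,-0.3,-19.8],0.0],[[-73.9,-0.3,-20.3],0.0],[[-84.4,-0.3,-18.9],0.0],[[-94.4,-0.3,-15.8],0.0]]
[[[-9.4,0.0,4.9],0.0],[[-17.8,0.0,11.3],0.0],[[-24.9,0.0,19.1],0.0],[[-29.6,0.0,26.1],0.0],[[-32.9,0.0,32.8],0.0],[[-35.0,0.0,38.7],0.0],[[-36.0,0.0,42.8],0.0]]
```

First half of the lever throw, then I'll check that the bar is still hooked.

Emit:
jog_arm([
  [[-16.5,-0.5,-2],0],
  [[-26.5,-0.5,-6.5],0],
  [[-38,-0.5,-11],0],
  [[-50.5,-0.5,-15.5],0],
  [[-63.5,-0.5,-20],0],
  [[-74,-0.5,-20.5],0],
  [[-84.5,-0.5,-19],0],
  [[-94.5,-0.5,-16],0],
])

```text
time: 16.15
tcp_pos: [0.5686, -0.0724, 0.1422]
eef_rot: [[0.053, 0.999, 0.0], [0.999, -0.053, -0.0], [-0.0, 0.0, -1.0]]
ft_force: [1.7, 1.6, 1.2]
opening: 0.0003
finger_force: 1.1
```

```bash
python3 - <<'E'
from lat import *
T=read_camera("top");C=read_camera("scene")
a_=cv2.resize(T[170:250,270:350],None,fx=5,fy=5,interpolation=2);b=cv2.resize(C[140:220,280:360],None,fx=5,fy=5,interpolation=2)
cv2.imwrite("pics/m6.png",np.hstack([a_,b]))
s=sense();print(s["tcp_pos"],s["ft_force"])
E
```

```text
[ 0.5679 -0.0734  0.1415] [ 0.5847  0.4746 -0.321 ]
```

View pics/m6.png

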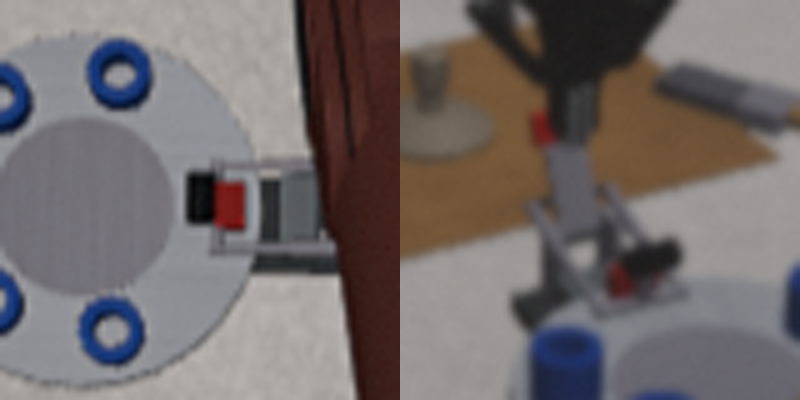

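Emit:
jog_arm([
  [[-9.5,0,5],0],
  [[-18,0,11.5],0],
  [[-25,0,19],0],
  [[-29.5,0,26],0],
  [[-33,0,33],0],
  [[-35,0,39],0],
  [[-36,0,44],0],
  [[-36,0,44],0],
])

```text
time: 17.25
tcp_pos: [0.566, -0.107, 0.0975]
eef_rot: [[0.053, 0.999, -0.002], [0.999, -0.053, 0.001], [0.001, -0.002, -1.0]]
ft_force: [0.1, 0.3, -0.5]
opening: 0.0001
finger_force: 0.0
```

Emit:
jog_arm([
  [[0,0,-30],0],
  [[0,0,-80],0],
  [[0,0,-110],0],
  [[-60,-50,-120],0],
  [[-120,-100,-120],0],
  [[-120,-100,-120],0],
], hand=60)

```text
time: 18.0
tcp_pos: [0.458, -0.2243, 0.2185]
eef_rot: [[0.056, 0.998, -0.0], [0.998, -0.056, -0.001], [-0.001, -0.0, -1.0]]
ft_force: [1.0, 1.1, -0.2]
opening: 0.0598
finger_force: 0.0
```

```bash
python3 - <<'E'
from m1 import *
T,C=sockets()
a_=cv2.resize(T[170:250,270:350],None,fx=5,fy=5,interpolation=2);b=cv2.resize(C[140:220,280:360],None,fx=5,fy=5,interpolation=2)
cv2.imwrite("pics/m7.png",np.hstack([a_,b]))
s=sense();print(s["tcp_pos"],s["ft_force"])
E
```

```text
[0.4927 0.0866 0.0763] 3.37 top z fixed [0.4988 0.0787] scene [0.5034 0.1142]
[0.5206 0.1437 0.1158] 2.15 top z fixed [0.5182 0.1505] scene [0.5034 0.1142]
[0.6395 0.1448 0.0981] 0.25 top z fixed [0.6412 0.1447] scene [0.636  0.1406]
[0.6521 0.072  0.0979] 0.29 top z fixed [0.654  0.0715] scene [0.6488 0.0676]
centre [0.5773 0.0962] [0.0004 0.0003 0.0001 0.0005]
angles [-167.4038  137.4402   37.1858  -17.8888]
centre [0.5761 0.0867] [-0.0023 -0.0023  0.0006 -0.0048]
angles [159.3389 159.3389  41.9841 -14.7299]
[ 0.4578 -0.2251  0.2185] [ 0.0567 -0.3118 -0.1083]
```

View pics/m7.png

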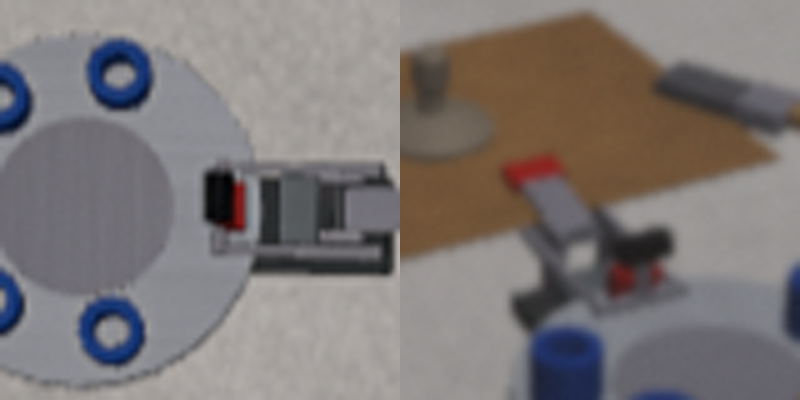

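```bash
python3 - <<'E'
from lat import *
T=read_camera("top");C=read_camera("scene")
for n,i in(("top",T),("scene",C)):print("red",[np.round(b,1).tolist() for b in blobs(red(i),12)])
for th in(0,.2,.5,.8):
    p=pos(-.066*np.cos(th)+.006*np.sin(th),.066+.066*np.sin(th)+.006*np.cos(th))[:3];print(th,proj("top",p),proj("scene",p))
E
```

```text
red [[317.3, 210.7, 16.8], [359.8, 211.3, 71.8]]
red [[306.0, 173.3, 49.1]]
0 [359.6609 211.634 ] [306.2403 174.97  ]
0.2 [359.2378 210.8424] [306.6365 171.5542]
0.5 [356.9279 209.6845] [307.9189 167.4885]
0.8 [352.7541 208.6625] [309.9549 165.0358]
```

```bash
python3 - <<'E'
from lat import *
plan([pos(-.068,.2),pos(-.068,.11)])
E
```

```text
t 18.2 at [ 460.4 -221.7  218.5] yaw -3.1
[[[33.6,33.4,6.2],-0.0],[[67.1,66.8,12.3],-0.0],[[100.7,100.3,18.5],-0.1],[[100.7,100.3,63.5],-0.1],[[100.7,100.3,108.5],-0.1]]
```

Emit:
jog_arm([
  [[33.5,33.5,6],0],
  [[67,67,12],0],
  [[100.5,100.5,18],0],
  [[100.5,100.5,63],0],
  [[100.5,100.5,108],0],
  [[100.5,100.5,115],0],
  [[100.5,100.5,121],0],
  [[100.5,100.5,123],0],
], hand=0)

```text
time: 19.2
tcp_pos: [0.5672, -0.1267, 0.0967]
eef_rot: [[0.053, 0.999, 0.002], [0.999, -0.053, -0.0], [-0.0, 0.002, -1.0]]
ft_force: [0.3, 1.2, 1.2]
opening: 0.0004
finger_force: 0.2
```

Emit:
jog_arm([
  [[0,0,1],0],
  [[0,0,2],0],
  [[0,0,3],0],
  [[0,0,4],0],
])

```text
time: 19.7
tcp_pos: [0.5661, -0.127, 0.0914]
eef_rot: [[0.053, 0.999, 0.0], [0.999, -0.053, -0.0], [-0.0, 0.0, -1.0]]
ft_force: [1.3, -0.9, 0.3]
opening: -0.0
finger_force: 0.0
```

Emit:
jog_arm([
  [[0,0,1],0],
  [[0,0,2],0],
  [[0,0,3],0],
])

```text
time: 20.08
tcp_pos: [0.5662, -0.1269, 0.0895]
eef_rot: [[0.053, 0.999, 0.0], [0.999, -0.053, -0.0], [-0.0, 0.0, -1.0]]
ft_force: [-7.9, 0.7, 18.6]
opening: -0.0
finger_force: 9.2
```

Emit:
jog_arm([
  [[0,0,-50],0],
  [[0,0,-100],0],
  [[0,0,-155],0],
])

```text
time: 20.45
tcp_pos: [0.5657, -0.1268, 0.2445]
eef_rot: [[0.053, 0.999, -0.001], [0.999, -0.053, 0.0], [0.0, -0.001, -1.0]]
ft_force: [1.0, -0.5, 0.2]
opening: -0.0001
finger_force: 0.0
```

```bash
python3 - <<'E'
from h import *
T=read_camera("top");C=read_camera("scene")
u=up(T).astype(np.uint8)
# peg tops and lid refined by viewing
a=cv2.resize(T[212:272,178:248],None,fx=5.7,fy=5.7,interpolation=2);b=cv2.resize(T[195:255,385:455],None,fx=5.7,fy=5.7,interpolation=2)
cv2.imwrite("pics/m8.png",np.hstack([a,b]))
print([ (d["box"],d["confidence"]) for d in look_for("scene","lid")][:2],[ (d["box"],d["confidence"]) for d in look_for("top","lid")][:2])
E
```

```text
[([273.6, 147.3, 297.8, 174.4], 0.63)] [([417.2, 204.7, 433.6, 234.9], 0.92)]
```

View pics/m8.png

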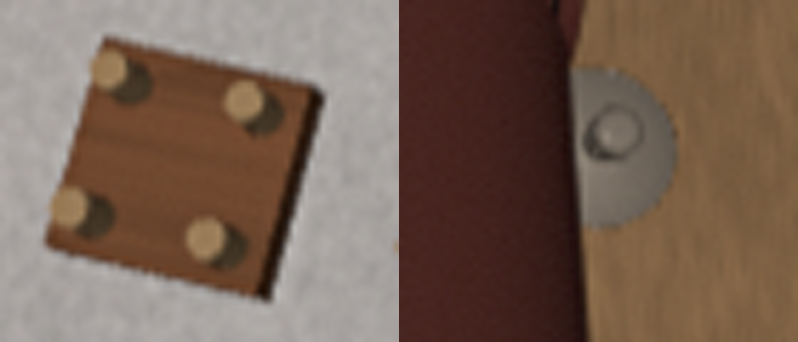

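```bash
python3 - <<'E'
from p import *
np.set_printoptions(precision=4,suppress=True)
T=read_camera("top");u=up(T)
m=(u[...,1]>115)&(u[...,2]-u[...,0]>30);P=[]
for nm,x,y in[("A",109,71),("B",244,102),("C",69,207),("D",206,240)]:
    X,Y=(x+.5)/5.7-.5+178,(y+.5)/5.7-.5+212
    w=np.zeros_like(m);r=7*S;cx,cy=int(X*S),int(Y*S);w[cy-r:cy+r,cx-r:cx+r]=m[cy-r:cy+r,cx-r:cx+r]
    bb=blobs(w,5);print(nm,(X,Y),bb,atz("top",X,Y,.095),[atz("top",*b[:2],.095)[:2] for b in bb][:3])
plan([(.5,.15,.245,60),(.538,.353,.245,100)])
E
```

```text
A (196.71052631578948, 224.0438596491228) [(196.05384022126478, 223.5874554544971, 29.01388888888889)] [0.5375 0.3543 0.095 ] [array([0.5389, 0.3563])]
B (220.39473684210526, 229.48245614035088) [(220.30289214764676, 229.17326251801717, 24.625)] [0.5198 0.285  0.095 ] [array([0.5207, 0.2852])]
C (189.69298245614036, 247.9035087719298) [(188.99882695195194, 247.74988269519517, 32.88888888888889)] [0.4685 0.3726 0.095 ] [array([0.469 , 0.3746])]
D (213.7280701754386, 253.69298245614036) [(213.53224365844946, 253.40011313564366, 25.916666666666668)] [0.4502 0.3029 0.095 ] [array([0.451 , 0.3035])]
t 20.7 at [ 565.8 -127.   242.8] yaw -3.0
[[[39.0,-11.5,-0.3],-9.0],[[78.0,-23.0,-0.6],-18.0],[[117.0,-34.5,-0.9],-27.0],[[156.0,-46.0,-1.2],-36.0],[[195.1,-57.5,-1.5],-45.0],[[234.1,-69.0,-1.9],-54.0],[[273.1,-80.5,-2.2],-63.0],[[324.3,-73.7,-2.2],-73.0]]
[[[8.4,50.9,0.0],-10.0],[[16.9,101.8,0.0],-20.0],[[25.4,152.8,0.0],-30.0]]
```

Emit:
jog_arm([
  [[39,-11.5,0],-9],
  [[78,-23,0],-18],
  [[117,-34.5,0],-27],
  [[156,-46,0],-36],
  [[195,-57.5,0],-45],
  [[234,-69,0],-54],
  [[273,-80.5,0],-63],
  [[324,-74,0],-73],
], hand=44)

```text
time: 21.7
tcp_pos: [0.5082, 0.2007, 0.2419]
eef_rot: [[-0.941, 0.339, -0.002], [0.339, 0.941, -0.002], [0.001, -0.002, -1.0]]
ft_force: [1.8, -0.0, 0.2]
opening: 0.044
finger_force: 0.0
```

Emit:
jog_arm([
  [[8.5,51,0],-10],
  [[17,102,0],-20],
  [[25,153,0],-30],
  [[25,153,0],-30],
])

```text
time: 22.2
tcp_pos: [0.5361, 0.3568, 0.2404]
eef_rot: [[-0.983, -0.181, -0.005], [-0.181, 0.983, 0.001], [0.005, 0.002, -1.0]]
ft_force: [-0.2, 0.3, -0.5]
opening: 0.0439
finger_force: 0.0
```

```bash
python3 - <<'E'
from p import *
plan([(.537,.354,.245,100),(.537,.354,.12,100),(.537,.354,.078,100)])
E
```

```text
t 22.2 at [536.1 356.8 240.4] yaw 100.4
[[[-0.4,-3.0,-4.6],0.4],[[-0.4,-3.0,37.1],0.4],[[-0.4,-3.0,78.7],0.4],[[-0.4,-3.0,120.4],0.4],[[-0.4,-3.0,162.4],0.4]]
```

Emit:
jog_arm([
  [[-0.5,-3,0],0.5],
  [[-0.5,-3,37],0.5],
  [[-0.5,-3,79],0.5],
  [[-0.5,-3,120],0.5],
  [[-0.5,-3,145],0.5],
  [[-0.5,-3,162],0.5],
  [[-0.5,-3,162],0.5],
])

```text
time: 23.08
tcp_pos: [0.5392, 0.3485, 0.0804]
eef_rot: [[-0.987, -0.163, -0.001], [-0.163, 0.987, -0.001], [0.002, -0.001, -1.0]]
ft_force: [-0.4, 0.2, 0.5]
opening: 0.044
finger_force: 0.0
```

Emit:
jog_arm([
  [[0,0,0],0],
  [[0,0,0],0],
  [[0,0,0],0],
  [[0,0,0],0],
  [[0,0,0],0],
], hand=0)

```text
time: 23.7
tcp_pos: [0.5397, 0.3515, 0.0828]
eef_rot: [[-0.986, -0.165, 0.002], [-0.165, 0.986, 0.002], [-0.002, 0.002, -1.0]]
ft_force: [0.1, 5.4, 6.4]
opening: 0.0184
finger_force: 58.7
```

Emit:
jog_arm([
  [[0,0,0],0],
  [[0,0,0],0],
  [[0,0,0],10],
  [[0,0,0],20],
  [[0,0,0],30],
  [[0,0,0],40],
  [[0,0,0],50],
  [[0,0,0],60],
], hand=40)

```text
time: 24.7
tcp_pos: [0.5393, 0.3492, 0.0809]
eef_rot: [[-0.631, 0.776, -0.001], [0.776, 0.631, -0.001], [-0.0, -0.001, -1.0]]
ft_force: [-0.6, 0.5, 0.1]
opening: 0.0398
finger_force: 0.0
```

Emit:
jog_arm([
  [[0,0,0],10],
  [[0,0,0],20],
  [[0,0,0],30],
  [[0,0,0],30],
  [[0,0,0],30],
])

```text
time: 25.32
tcp_pos: [0.5393, 0.3497, 0.0812]
eef_rot: [[-0.168, 0.986, -0.0], [0.986, 0.168, -0.0], [-0.0, -0.0, -1.0]]
ft_force: [0.2, 1.0, 0.0]
opening: 0.0397
finger_force: 0.0
```

Emit:
jog_arm([
  [[0,0,0],0],
  [[0,0,0],0],
  [[0,0,0],0],
  [[0,0,0],0],
  [[0,0,0],0],
], hand=0)

```text
time: 25.95
tcp_pos: [0.5394, 0.3499, 0.0813]
eef_rot: [[-0.164, 0.986, 0.0], [0.986, 0.164, 0.0], [-0.0, 0.0, -1.0]]
ft_force: [-0.4, -0.4, 0.4]
opening: 0.0185
finger_force: 58.5
```

Emit:
jog_arm([
  [[0,0,0],0],
  [[3,0.5,0],-10],
  [[3,0.5,0],-20],
  [[3,0.5,0],-30],
  [[3,0.5,0],-40],
  [[3,0.5,0],-50],
  [[3,0.5,0],-60],
  [[3,0.5,0],-70],
], hand=36)

```text
time: 26.95
tcp_pos: [0.5393, 0.353, 0.0813]
eef_rot: [[-0.984, 0.177, -0.0], [0.177, 0.984, -0.0], [0.0, -0.0, -1.0]]
ft_force: [-0.9, -0.1, 0.5]
opening: 0.0363
finger_force: 0.0
```

Emit:
jog_arm([
  [[0,0,0],-10],
  [[0,0,0],-20],
  [[0,0,0],-20],
  [[0,0,0],-20],
])

```text
time: 27.45
tcp_pos: [0.5393, 0.353, 0.0813]
eef_rot: [[-0.987, -0.161, -0.0], [-0.161, 0.987, 0.0], [0.0, 0.0, -1.0]]
ft_force: [0.3, -0.1, 0.8]
opening: 0.0365
finger_force: 0.0
```

Emit:
jog_arm([
  [[0,0,0],0],
  [[0,0,0],0],
  [[0,0,0],0],
  [[0,0,0],0],
  [[0,0,0],0],
], hand=0)

```text
time: 28.08
tcp_pos: [0.5394, 0.3531, 0.0815]
eef_rot: [[-0.986, -0.164, 0.0], [-0.164, 0.986, 0.0], [-0.0, 0.0, -1.0]]
ft_force: [-0.5, -0.2, 1.9]
opening: 0.0183
finger_force: 58.6
```

Emit:
jog_arm([
  [[0,0,0],0],
  [[0,0,0],0],
  [[0,0,0],10],
  [[0,0,0],20],
  [[0,0,0],30],
  [[0,0,0],40],
  [[0,0,0],50],
  [[0,0,0],60],
], hand=36)

```text
time: 29.08
tcp_pos: [0.5392, 0.353, 0.0812]
eef_rot: [[-0.631, 0.776, -0.0], [0.776, 0.631, -0.0], [0.0, -0.0, -1.0]]
ft_force: [0.4, -0.0, -0.3]
opening: 0.0362
finger_force: 0.0
```

Emit:
jog_arm([
  [[0,0,0],10],
  [[0,0,0],20],
  [[0,0,0],30],
  [[0,0,0],30],
  [[0,0,0],30],
])

```text
time: 29.7
tcp_pos: [0.5392, 0.3531, 0.0813]
eef_rot: [[-0.168, 0.986, -0.0], [0.986, 0.168, -0.0], [-0.0, -0.0, -1.0]]
ft_force: [-0.7, -0.6, 0.3]
opening: 0.0359
finger_force: 0.0
```

Emit:
jog_arm([
  [[0,0,0],0],
  [[0,0,0],0],
  [[0,0,0],0],
  [[0,0,0],0],
  [[0,0,0],0],
], hand=0)

```text
time: 30.32
tcp_pos: [0.5393, 0.353, 0.0814]
eef_rot: [[-0.165, 0.986, -0.0], [0.986, 0.165, 0.0], [0.0, -0.0, -1.0]]
ft_force: [-0.9, -0.2, 2.5]
opening: 0.0184
finger_force: 58.5
```

```bash
python3 - <<'E'
from p import *
plan([(.5393,.353,.22,9.5),(.5168,.150,.22,9.5),(.5168,.15,.1673,9.5)])
E
```

```text
t 30.32 at [539.3 353.   81.4] yaw 9.5
[[[-0.0,0.0,-46.2],-0.0],[[-0.0,0.0,-92.4],-0.0],[[-0.0,0.0,-138.6],-0.0],[[-49.2,-13.9,-138.6],-0.0],[[-98.3,-27.8,-138.6],-0.0],[[-147.4,-41.7,-138.6],-0.0],[[-196.6,-55.6,-138.6],-0.0],[[-196.6,-55.6,-85.9],-0.0]]
```

Emit:
jog_arm([
  [[0,0,-46],0],
  [[0,0,-92],0],
  [[0,0,-138],0],
  [[-49,-14,-138],0],
  [[-98,-28,-138],0],
  [[-147.5,-41.5,-138],0],
  [[-196.5,-55.5,-138],0],
  [[-196.5,-55.5,-138],0],
])

```text
time: 31.32
tcp_pos: [0.5172, 0.1452, 0.2193]
eef_rot: [[-0.158, 0.987, 0.0], [0.987, 0.158, -0.002], [-0.002, -0.0, -1.0]]
ft_force: [0.2, 2.1, -1.1]
opening: 0.0185
finger_force: 59.8
```

Emit:
jog_arm([
  [[0,0,30],0],
  [[0,0,50],0],
  [[0,0,51],0],
  [[0,0,51],0],
  [[0,0,51],0],
])

```text
time: 31.95
tcp_pos: [0.5174, 0.1505, 0.1693]
eef_rot: [[-0.165, 0.986, 0.001], [0.986, 0.165, 0.001], [0.0, 0.002, -1.0]]
ft_force: [0.8, -0.7, -0.9]
opening: 0.0185
finger_force: 59.8
```

Emit:
jog_arm([
  [[0,0,1],0],
  [[0,0,2],0],
  [[0,0,3],0],
  [[0,0,4],0],
  [[0,0,4],0],
])

```text
time: 32.58
tcp_pos: [0.517, 0.1501, 0.1647]
eef_rot: [[-0.164, 0.986, 0.0], [0.986, 0.164, 0.0], [-0.0, 0.0, -1.0]]
ft_force: [-0.4, -0.6, 3.5]
opening: 0.0181
finger_force: 60.5
```

Emit:
jog_arm([
  [[0,0,1],0],
  [[0,0,2],0],
  [[0,0,2],0],
])

```text
time: 32.95
tcp_pos: [0.5175, 0.15, 0.164]
eef_rot: [[-0.164, 0.986, 0.002], [0.986, 0.164, -0.0], [-0.0, 0.002, -1.0]]
ft_force: [-4.0, -2.9, 14.7]
opening: 0.0183
finger_force: 61.9
```

Emit:
jog_arm([
  [[-0.3,-0.5,-0.5],0],
  [[-0.5,-1,0],0],
  [[-0.5,-1,0],0],
])

```text
time: 33.33
tcp_pos: [0.5171, 0.1497, 0.164]
eef_rot: [[-0.164, 0.986, 0.003], [0.986, 0.164, 0.001], [0.0, 0.003, -1.0]]
ft_force: [-1.2, -1.6, 12.4]
opening: 0.0187
finger_force: 61.4
```

```bash
python3 -c "
from h import *
s=sense();print(s['tcp_pos'],s['ft_force'],s['wrist_torque'])"
```

```text
[0.51710764 0.14974695 0.16404719] [-1.19727012 -1.58296955 12.3811276 ] [-0.17417992  0.3665052   0.02647261]
```

Emit:
jog_arm([
  [[0.5,-0.5,0.5],0],
  [[1.5,-0.2,0.5],0],
  [[1.9,1,0.5],0],
  [[1.5,2.2,0.5],0],
  [[0.5,2.6,0.5],0],
  [[-0.7,2.2,0.5],0],
  [[-1,1,0.5],0],
  [[-1,0,0.5],0],
])

```text
time: 34.33
tcp_pos: [0.5163, 0.1485, 0.1616]
eef_rot: [[-0.164, 0.986, 0.0], [0.986, 0.164, 0.0], [0.0, 0.0, -1.0]]
ft_force: [1.8, -0.0, -1.6]
opening: 0.0184
finger_force: 59.8
```

Emit:
jog_arm([
  [[0,0,5],0],
  [[0,0,10],0],
  [[0,0,15],0],
  [[0,0,20],0],
  [[0,0,25],0],
  [[0,0,28],0],
  [[0,0,28],0],
])

```text
time: 35.2
tcp_pos: [0.5162, 0.1483, 0.1335]
eef_rot: [[-0.164, 0.986, -0.0], [0.986, 0.164, 0.0], [0.0, -0.0, -1.0]]
ft_force: [2.7, -0.5, -3.1]
opening: 0.0186
finger_force: 59.6
```

Emit:
jog_arm([
  [[0,0,1.5],0],
  [[0,0,2.5],0],
  [[0,0,2.5],0],
])

```text
time: 35.58
tcp_pos: [0.5162, 0.1484, 0.1314]
eef_rot: [[-0.164, 0.986, 0.0], [0.986, 0.164, -0.0], [-0.0, 0.0, -1.0]]
ft_force: [2.4, -1.9, 1.0]
opening: 0.0187
finger_force: 59.6
```

Emit:
jog_arm([
  [[0,0,0],0],
  [[0,0,0],0],
  [[0,0,0],0],
  [[0,0,-5],0],
  [[0,0,-40],0],
  [[0,0,-90],0],
  [[0,0,-90],0],
  [[0,0,-90],0],
], hand=40)

```text
time: 36.58
tcp_pos: [0.5161, 0.1483, 0.2213]
eef_rot: [[-0.164, 0.986, 0.0], [0.986, 0.164, -0.0], [-0.0, 0.0, -1.0]]
ft_force: [-0.4, -0.1, 0.2]
opening: 0.04
finger_force: 0.0
```

```bash
python3 - <<'E'
from p import *
print(sense()["ft_force"])
plan([(.5205,.283,.22,9.5),(.5205,.283,.0815,9.5)])
E
```

```text
[-0.4079672  -0.05868276  0.18179585]
t 36.58 at [516.1 148.3 221.3] yaw 9.5
[[[44.0,8.8,0.4],-0.0],[[88.1,17.7,0.9],-0.0],[[132.1,26.5,1.3],-0.0],[[132.1,26.5,47.5],-0.0],[[132.1,26.5,93.6],-0.0],[[132.1,26.5,139.8],-0.0]]
```

Emit:
jog_arm([
  [[44,9,0],0],
  [[88,17.5,0],0],
  [[132,26.5,0],0],
  [[132,26.5,0],0],
  [[132,26.5,47],0],
  [[132,26.5,94],0],
  [[132,26.5,125],0],
  [[132,26.5,140],0],
])

```text
time: 37.58
tcp_pos: [0.5194, 0.2812, 0.0787]
eef_rot: [[-0.164, 0.987, -0.004], [0.987, 0.164, -0.002], [-0.002, -0.004, -1.0]]
ft_force: [0.7, -0.5, -0.5]
opening: 0.0399
finger_force: 0.0
```

Emit:
jog_arm([
  [[0,0,0],0],
  [[0,0,0],0],
  [[0,0,0],0],
  [[0,0,0],0],
  [[0,0,0],0],
  [[0,0,0],0],
], hand=0)

```text
time: 38.33
tcp_pos: [0.5207, 0.283, 0.0815]
eef_rot: [[-0.164, 0.986, 0.0], [0.986, 0.164, 0.0], [0.0, 0.0, -1.0]]
ft_force: [0.1, 0.8, -0.4]
opening: 0.0187
finger_force: 58.5
```

Emit:
jog_arm([
  [[0,0,0],0],
  [[0,0,0],0],
  [[0,0,0],-10],
  [[0,0,0],-20],
  [[0,0,0],-30],
  [[0,0,0],-40],
  [[0,0,0],-50],
  [[0,0,0],-60],
], hand=36)

```text
time: 39.33
tcp_pos: [0.5207, 0.283, 0.0814]
eef_rot: [[-0.938, 0.345, 0.0], [0.345, 0.938, 0.0], [-0.0, 0.0, -1.0]]
ft_force: [0.2, -0.0, -0.8]
opening: 0.0363
finger_force: 0.0
```

Emit:
jog_arm([
  [[0,0,0],-10],
  [[0,0,0],-20],
  [[0,0,0],-30],
  [[0,0,0],-30],
  [[0,0,0],-30],
])

```text
time: 39.95
tcp_pos: [0.5206, 0.2829, 0.0813]
eef_rot: [[-0.987, -0.16, -0.0], [-0.16, 0.987, 0.0], [0.0, 0.0, -1.0]]
ft_force: [-0.5, -1.0, 0.3]
opening: 0.036
finger_force: 0.0
```

Emit:
jog_arm([
  [[0,0,0],0],
  [[0,0,0],0],
  [[0,0,0],0],
  [[0,0,0],0],
  [[0,0,0],0],
], hand=0)

```text
time: 40.58
tcp_pos: [0.5206, 0.283, 0.0814]
eef_rot: [[-0.986, -0.164, 0.0], [-0.164, 0.986, 0.0], [-0.0, 0.0, -1.0]]
ft_force: [0.1, -0.2, 0.8]
opening: 0.0186
finger_force: 58.5
```

```bash
python3 - <<'E'
from p import *
s=sense();print(s["ft_force"],s["wrist_torque"])
p=s["tcp_pos"]
plan([(p[0],p[1],.22,None),(.4970,.0768,.22,None),(.4970,.0768,.1673,None)])
E
```

```text
[ 0.11158631 -0.15505617  0.79655745] [-0.05479709  0.02412593 -0.02479448]
t 40.58 at [520.6 283.   81.4] yaw 99.5
[[[0.0,0.0,-46.2],0.0],[[0.0,0.0,-92.4],0.0],[[0.0,0.0,-138.6],0.0],[[14.3,-49.9,-138.6],0.0],[[28.6,-99.8,-138.6],0.0],[[42.9,-149.7,-138.6],0.0],[[57.2,-199.5,-138.6],0.0],[[57.2,-199.5,-85.9],0.0]]
```

Emit:
jog_arm([
  [[0,0,-55],0],
  [[0,0,-110],0],
  [[0,0,-168.5],0],
  [[14,-50,-168.5],0],
  [[28.5,-100,-168.5],0],
  [[43,-149.5,-168.5],0],
  [[57,-199.5,-168.5],0],
  [[57,-199.5,-168.5],0],
])

```text
time: 41.58
tcp_pos: [0.497, 0.072, 0.2496]
eef_rot: [[-0.988, -0.157, -0.0], [-0.157, 0.988, -0.002], [0.001, -0.002, -1.0]]
ft_force: [0.4, 0.4, -0.8]
opening: 0.0183
finger_force: 60.8
```

Emit:
jog_arm([
  [[0,0,40],0],
  [[0,0,70],0],
  [[0,0,81],0],
  [[0,0,81],0],
  [[0,0,82.5],0],
  [[0,0,84.5],0],
  [[0,0,87],0],
  [[0,0,87],0],
])

```text
time: 42.58
tcp_pos: [0.4971, 0.0768, 0.1628]
eef_rot: [[-0.986, -0.164, -0.0], [-0.164, 0.986, -0.0], [0.0, -0.0, -1.0]]
ft_force: [-0.1, 0.2, -0.4]
opening: 0.0184
finger_force: 60.8
```

Emit:
jog_arm([
  [[0,0,6],0],
  [[0,0,12],0],
  [[0,0,18],0],
  [[0,0,24],0],
  [[0,0,29],0],
  [[0,0,31.5],0],
  [[0,0,31.5],0],
])

```text
time: 43.45
tcp_pos: [0.4973, 0.0769, 0.1314]
eef_rot: [[-0.986, -0.164, 0.0], [-0.164, 0.986, 0.0], [-0.0, 0.0, -1.0]]
ft_force: [0.5, 0.3, 0.4]
opening: 0.0182
finger_force: 61.1
```

Emit:
jog_arm([
  [[0,0,0],0],
  [[0,0,0],0],
  [[0,0,0],0],
  [[0,0,-5],0],
  [[0,0,-60],0],
  [[0,0,-118],0],
  [[0,0,-118],0],
  [[0,0,-118],0],
], hand=40)

```text
time: 44.45
tcp_pos: [0.497, 0.0767, 0.2493]
eef_rot: [[-0.986, -0.164, 0.0], [-0.164, 0.986, -0.0], [-0.0, -0.0, -1.0]]
ft_force: [0.3, -0.1, -0.1]
opening: 0.04
finger_force: 0.0
```

```bash
python3 - <<'E'
from p import *
print(sense()["ft_force"])
plan([(.4508,.3012,.25,None),(.4508,.3012,.0815,None)])
E
```

```text
[ 0.29684372 -0.07624358 -0.08635298]
t 44.45 at [497.   76.7 249.3] yaw 99.5
[[[1.7,45.8,-0.1],0.0],[[3.5,91.6,-0.3],0.0],[[5.2,137.4,-0.4],0.0],[[7.0,183.3,-0.6],0.0],[[8.7,229.1,-0.7],0.0],[[8.7,229.1,41.4],0.0],[[8.7,229.1,83.5],0.0],[[8.7,229.1,125.7],0.0]]
[[[0.0,-0.0,42.1],0.0]]
```

Emit:
jog_arm([
  [[3.5,58,0],0],
  [[5,116,0],0],
  [[7,174,0],0],
  [[8.5,229,0],0],
  [[8.5,229,0],0],
  [[8.5,229,50],0],
  [[8.5,229,100],0],
  [[8.5,229,125],0],
])

```text
time: 45.45
tcp_pos: [0.4497, 0.2991, 0.1204]
eef_rot: [[-0.986, -0.164, -0.005], [-0.164, 0.986, -0.003], [0.005, -0.002, -1.0]]
ft_force: [1.2, 0.3, 0.1]
opening: 0.0398
finger_force: 0.0
```

Emit:
jog_arm([
  [[0,0,25],0],
  [[0,0,43],0],
  [[0,0,43],0],
  [[0,0,43],0],
])

```text
time: 45.95
tcp_pos: [0.4514, 0.3016, 0.082]
eef_rot: [[-0.986, -0.164, 0.001], [-0.164, 0.986, 0.001], [-0.001, 0.0, -1.0]]
ft_force: [0.9, -1.1, -0.3]
opening: 0.0404
finger_force: 0.0
```

Emit:
jog_arm([
  [[0,0,0],0],
  [[0,0,0],0],
  [[0,0,0],0],
  [[0,0,0],0],
  [[0,0,0],0],
], hand=0)

```text
time: 46.58
tcp_pos: [0.4517, 0.3017, 0.0823]
eef_rot: [[-0.986, -0.164, 0.002], [-0.164, 0.986, 0.001], [-0.002, 0.0, -1.0]]
ft_force: [-0.4, -0.2, 6.8]
opening: 0.0188
finger_force: 58.4
```

Emit:
jog_arm([
  [[0,0,0],0],
  [[0,0,0],0],
  [[0,0,0],10],
  [[0,0,0],20],
  [[0,0,0],30],
  [[0,0,0],40],
  [[0,0,0],50],
  [[0,0,0],60],
], hand=36)

```text
time: 47.58
tcp_pos: [0.4509, 0.3013, 0.0812]
eef_rot: [[-0.631, 0.776, -0.0], [0.776, 0.631, -0.0], [0.0, -0.0, -1.0]]
ft_force: [0.2, 0.5, 0.5]
opening: 0.036
finger_force: 0.0
```

Emit:
jog_arm([
  [[0,0,0],10],
  [[0,0,0],20],
  [[0,0,0],30],
  [[0,0,0],30],
  [[0,0,0],30],
])

```text
time: 48.2
tcp_pos: [0.451, 0.3014, 0.0813]
eef_rot: [[-0.168, 0.986, -0.0], [0.986, 0.168, -0.0], [-0.0, -0.0, -1.0]]
ft_force: [0.2, 0.1, 0.2]
opening: 0.0359
finger_force: 0.0
```

Emit:
jog_arm([
  [[0,0,0],0],
  [[0,0,0],0],
  [[0,0,0],0],
  [[0,0,0],0],
  [[0,0,0],0],
], hand=0)

```text
time: 48.82
tcp_pos: [0.4511, 0.3013, 0.0814]
eef_rot: [[-0.165, 0.986, 0.0], [0.986, 0.165, 0.0], [0.0, 0.0, -1.0]]
ft_force: [-1.9, 0.2, 2.7]
opening: 0.0182
finger_force: 58.5
```

```bash
python3 - <<'E'
from p import *
s=sense();print(s["ft_force"],s["wrist_torque"])
p=s["tcp_pos"]
plan([(p[0],p[1],.25,None),(.6388,.1426,.25,None),(.6388,.1426,.1673,None)])
E
```

```text
[-1.87961675  0.18626165  2.66674075] [-0.07166577  0.11334028  0.00661092]
t 48.83 at [451.1 301.3  81.4] yaw 9.5
[[[0.0,0.0,-42.1],0.0],[[0.0,0.0,-84.3],0.0],[[0.0,0.0,-126.4],0.0],[[0.0,0.0,-168.6],0.0],[[-37.5,31.8,-168.6],0.0],[[-75.0,63.6,-168.6],0.0],[[-112.5,95.4,-168.6],0.0],[[-150.0,127.2,-168.6],0.0]]
[[[-37.5,31.8,0.0],0.0],[[-37.5,31.8,41.4],0.0],[[-37.5,31.8,82.7],0.0]]
```

Emit:
jog_arm([
  [[0,0,-42],0],
  [[0,0,-95],0],
  [[0,0,-140],0],
  [[0,0,-168.5],0],
  [[-37.5,32,-168.5],0],
  [[-75,63.5,-168.5],0],
  [[-112.5,95.5,-168.5],0],
  [[-150,127,-168.5],0],
])

```text
time: 49.82
tcp_pos: [0.6021, 0.173, 0.2496]
eef_rot: [[-0.164, 0.986, -0.0], [0.986, 0.164, -0.0], [-0.0, -0.0, -1.0]]
ft_force: [0.1, 0.4, -0.6]
opening: 0.0187
finger_force: 59.7
```

Emit:
jog_arm([
  [[-37.5,32,0],0],
  [[-37.5,32,0],0],
  [[-37.5,32,40],0],
  [[-37.5,32,70],0],
  [[-37.5,32,81],0],
  [[-37.5,32,81],0],
])

```text
time: 50.58
tcp_pos: [0.6384, 0.1429, 0.1687]
eef_rot: [[-0.165, 0.986, -0.001], [0.986, 0.165, 0.0], [0.0, -0.001, -1.0]]
ft_force: [-0.1, 0.2, 0.5]
opening: 0.0181
finger_force: 59.7
```

Emit:
jog_arm([
  [[0,0,1.5],0],
  [[0,0,3.5],0],
  [[0,0,6],0],
  [[0,0,6],0],
])

```text
time: 51.08
tcp_pos: [0.6387, 0.1425, 0.1628]
eef_rot: [[-0.164, 0.986, -0.0], [0.986, 0.164, -0.0], [-0.0, -0.0, -1.0]]
ft_force: [0.2, -0.0, -0.9]
opening: 0.0186
finger_force: 59.7
```

In again. Seat it, release, and go for the last peg.

Emit:
jog_arm([
  [[0,0,6],0],
  [[0,0,12],0],
  [[0,0,18],0],
  [[0,0,24],0],
  [[0,0,29],0],
  [[0,0,31.5],0],
  [[0,0,31.5],0],
])

```text
time: 51.95
tcp_pos: [0.6389, 0.1425, 0.1315]
eef_rot: [[-0.164, 0.986, 0.0], [0.986, 0.164, -0.0], [-0.0, 0.0, -1.0]]
ft_force: [0.1, 0.3, 1.0]
opening: 0.0187
finger_force: 59.8
```

Emit:
jog_arm([
  [[0,0,0],0],
  [[0,0,0],0],
  [[0,0,0],0],
  [[0,0,-5],0],
  [[0,0,-60],0],
  [[0,0,-118],0],
  [[0,0,-118],0],
  [[0,0,-118],0],
], hand=40)

```text
time: 52.95
tcp_pos: [0.6387, 0.1425, 0.2494]
eef_rot: [[-0.164, 0.986, 0.0], [0.986, 0.164, -0.0], [-0.0, 0.0, -1.0]]
ft_force: [-0.2, 0.1, -0.5]
opening: 0.0398
finger_force: 0.0
```

```bash
python3 - <<'E'
from p import *
print(sense()["ft_force"])
plan([(.4690,.371,.25,None),(.4690,.371,.0815,None)])
E
```

```text
[-0.22926623  0.10616056 -0.47132408]
t 52.95 at [638.7 142.5 249.4] yaw 9.5
[[[42.2,-21.6,-0.1],0.0],[[84.4,-43.3,-0.2],0.0],[[126.7,-64.9,-0.3],0.0],[[168.9,-86.6,-0.4],0.0],[[211.1,-108.2,-0.5],0.0],[[253.3,-129.8,-0.6],0.0],[[253.3,-129.8,41.5],0.0],[[253.3,-129.8,83.6],0.0]]
[[[0.0,-0.0,42.1],0.0],[[0.0,-0.0,84.3],0.0]]
```

Emit:
jog_arm([
  [[49,-25,0],0],
  [[98,-50,0],0],
  [[147,-75,0],0],
  [[200,-102,0],0],
  [[253.5,-130,0],0],
  [[253.5,-130,0],0],
  [[253.5,-130,50],0],
  [[253.5,-130,100],0],
])

```text
time: 53.95
tcp_pos: [0.4692, 0.3701, 0.1472]
eef_rot: [[-0.164, 0.987, -0.0], [0.987, 0.164, -0.001], [-0.001, -0.0, -1.0]]
ft_force: [0.8, -0.1, 0.2]
opening: 0.0397
finger_force: 0.0
```

Emit:
jog_arm([
  [[0,0,25],0],
  [[0,0,50],0],
  [[0,0,68],0],
  [[0,0,68],0],
  [[0,0,68],0],
])

```text
time: 54.58
tcp_pos: [0.4693, 0.3714, 0.082]
eef_rot: [[-0.164, 0.986, 0.001], [0.986, 0.164, 0.001], [0.0, 0.001, -1.0]]
ft_force: [-0.2, 1.2, 0.5]
opening: 0.0398
finger_force: 0.0
```

Emit:
jog_arm([
  [[0,0,0],0],
  [[0,0,0],0],
  [[0,0,0],0],
  [[0,0,0],0],
  [[0,0,0],0],
], hand=0)

```text
time: 55.2
tcp_pos: [0.4694, 0.3717, 0.0825]
eef_rot: [[-0.164, 0.986, 0.002], [0.986, 0.164, 0.001], [0.001, 0.002, -1.0]]
ft_force: [-0.4, 0.4, 6.6]
opening: 0.0186
finger_force: 58.4
```

Emit:
jog_arm([
  [[0,0,0],0],
  [[0,0,0],0],
  [[0,0,0],-10],
  [[0,0,0],-20],
  [[0,0,0],-30],
  [[0,0,0],-40],
  [[0,0,0],-50],
  [[0,0,0],-60],
], hand=36)

```text
time: 56.2
tcp_pos: [0.4689, 0.371, 0.0812]
eef_rot: [[-0.938, 0.346, -0.0], [0.346, 0.938, -0.0], [0.0, -0.0, -1.0]]
ft_force: [-0.2, -0.5, 1.2]
opening: 0.0363
finger_force: 0.0
```

Emit:
jog_arm([
  [[0,0,0],-10],
  [[0,0,0],-20],
  [[0,0,0],-30],
  [[0,0,0],-30],
  [[0,0,0],-30],
])

```text
time: 56.82
tcp_pos: [0.4689, 0.3711, 0.0813]
eef_rot: [[-0.987, -0.16, -0.0], [-0.16, 0.987, 0.0], [0.0, 0.0, -1.0]]
ft_force: [0.1, 0.3, -0.1]
opening: 0.0361
finger_force: 0.0
```

Emit:
jog_arm([
  [[0,0,0],0],
  [[0,0,0],0],
  [[0,0,0],0],
  [[0,0,0],0],
  [[0,0,0],0],
], hand=0)

```text
time: 57.45
tcp_pos: [0.4689, 0.3712, 0.0815]
eef_rot: [[-0.986, -0.164, 0.0], [-0.164, 0.986, 0.0], [-0.0, 0.0, -1.0]]
ft_force: [0.2, -0.4, 2.8]
opening: 0.0183
finger_force: 58.5
```

```bash
python3 - <<'E'
from p import *
s=sense();print(s["ft_force"],s["wrist_torque"])
p=s["tcp_pos"]
plan([(p[0],p[1],.25,None),(.6512,.0696,.25,None),(.6512,.0696,.1673,None)])
E
```

```text
[ 0.17875121 -0.35166427  2.7792509 ] [-0.18673828  0.10386085  0.02564401]
t 57.45 at [468.9 371.2  81.5] yaw 99.5
[[[0.0,0.0,-42.1],0.0],[[0.0,0.0,-84.3],0.0],[[0.0,0.0,-126.4],0.0],[[0.0,0.0,-168.5],0.0],[[-18.6,-46.8,-168.5],0.0],[[-37.2,-93.6,-168.5],0.0],[[-55.8,-140.3,-168.5],0.0],[[-74.4,-187.1,-168.5],0.0]]
[[[-18.6,-46.8,-0.0],0.0],[[-37.3,-93.6,-0.0],0.0],[[-55.9,-140.4,-0.0],0.0],[[-55.9,-140.4,41.3],0.0],[[-55.9,-140.4,82.7],0.0]]
```

Emit:
jog_arm([
  [[0,0,-42],0],
  [[0,0,-95],0],
  [[0,0,-140],0],
  [[0,0,-168.5],0],
  [[-18.5,-47,-168.5],0],
  [[-37,-93.5,-168.5],0],
  [[-56,-140,-168.5],0],
  [[-74.5,-187,-168.5],0],
])

```text
time: 58.45
tcp_pos: [0.5737, 0.1974, 0.2496]
eef_rot: [[-0.986, -0.164, -0.0], [-0.164, 0.986, -0.0], [0.0, -0.0, -1.0]]
ft_force: [0.3, -0.4, -0.6]
opening: 0.0184
finger_force: 59.9
```

Emit:
jog_arm([
  [[-28,-70,0],0],
  [[-56,-140.5,0],0],
  [[-56,-140.5,0],0],
  [[-56,-140.5,40],0],
  [[-56,-140.5,70],0],
  [[-56,-140.5,81],0],
  [[-56,-140.5,81],0],
])

```text
time: 59.32
tcp_pos: [0.6512, 0.0701, 0.1687]
eef_rot: [[-0.986, -0.165, -0.001], [-0.165, 0.986, 0.0], [0.001, 0.0, -1.0]]
ft_force: [0.3, 0.4, -0.3]
opening: 0.0187
finger_force: 59.9
```

Emit:
jog_arm([
  [[0,0,1.5],0],
  [[0,0,3.5],0],
  [[0,0,6],0],
  [[0,0,6],0],
])

```text
time: 59.82
tcp_pos: [0.6514, 0.0695, 0.1628]
eef_rot: [[-0.986, -0.164, -0.0], [-0.164, 0.986, -0.0], [0.0, -0.0, -1.0]]
ft_force: [-0.2, 0.6, -0.8]
opening: 0.0181
finger_force: 59.9
```

Emit:
jog_arm([
  [[0,0,6],0],
  [[0,0,12],0],
  [[0,0,18],0],
  [[0,0,24],0],
  [[0,0,29],0],
  [[0,0,31.5],0],
  [[0,0,31.5],0],
])

```text
time: 60.7
tcp_pos: [0.6516, 0.0698, 0.1316]
eef_rot: [[-0.986, -0.165, 0.0], [-0.165, 0.986, 0.0], [-0.0, 0.0, -1.0]]
ft_force: [-0.5, -0.2, 0.8]
opening: 0.0188
finger_force: 60.2
```

Emit:
jog_arm([
  [[0,0,0],0],
  [[0,0,0],0],
  [[0,0,0],0],
  [[0,0,-5],0],
  [[0,0,-60],0],
  [[0,0,-118],0],
  [[0,0,-118],0],
  [[0,0,-118],0],
], hand=50)

```text
time: 61.7
tcp_pos: [0.6514, 0.0695, 0.2494]
eef_rot: [[-0.986, -0.164, 0.0], [-0.164, 0.986, -0.0], [-0.0, -0.0, -1.0]]
ft_force: [-0.6, -0.2, -1.3]
opening: 0.0501
finger_force: 0.0
```

```bash
python3 - <<'E'
from p import *
T=read_camera("top");C=read_camera("scene")
a=cv2.resize(T[190:250,385:455],None,fx=5.7,fy=5.7,interpolation=2);b=cv2.resize(C[130:190,255:325],None,fx=5.7,fy=5.7,interpolation=2)
cv2.imwrite("pics/m9.png",np.hstack([a,b]))
print(sense()["ft_force"],[ (d["box"],d["confidence"]) for n in("scene","top") for d in look_for(n,"lid")])
E
```

```text
[ 0.2027473  -0.99785913  0.22700474] [([276.3, 147.3, 298.8, 173.5], 0.9), ([404.5, 207.1, 436.0, 234.2], 0.84)]
```

View pics/m9.png

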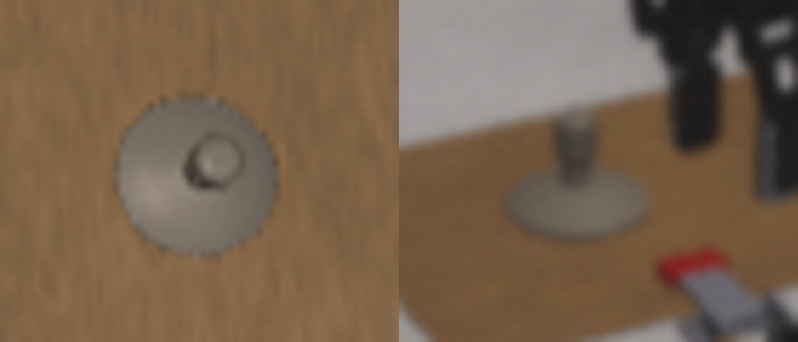

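The lid sits upright on its board, with the knob at crop (219,158) in the top view and (176,117) in the scene view. Its rim is centred at about (197,175).

```bash
python3 - <<'E'
from p import *
np.set_printoptions(precision=4,suppress=True)
t=lambda x,y:((x+.5)/5.7-.5+385,(y+.5)/5.7-.5+190);s=lambda x,y:((x-400+.5)/5.7-.5+255,(y+.5)/5.7-.5+130)
print(tri(s(576,119),t(219,158)),atz("top",*t(219,158),.072),atz("top",*t(197,175),.010))
plan([(.56,-.15,.25,15),(.543,-.31,.2,-25)])
E
```

```text
(array([ 0.5447, -0.3126,  0.0678]), np.float64(0.00017916117319013641)) [ 0.5441 -0.3117  0.072 ] [ 0.545 -0.314  0.01 ]
t 61.9 at [651.   69.3 248. ] yaw 99.5
[[[14.0,-22.4,-0.2],9.4],[[28.0,-44.8,-0.4],18.8],[[41.9,-67.1,-0.7],28.2],[[55.9,-89.5,-0.9],37.5],[[69.9,-111.9,-1.1],46.9],[[83.9,-134.3,-1.3],56.3],[[97.8,-156.6,-1.5],65.7],[[111.8,-179.0,-1.8],75.1]]
[[[-18.0,-19.3,-0.2],9.4],[[-52.7,-39.6,12.3],19.4],[[-87.4,-60.0,24.8],29.4],[[-122.1,-80.4,37.3],39.4],[[-156.8,-100.8,49.8],49.4]]
```

Emit:
jog_arm([
  [[14,-22,0],9.5],
  [[28,-45,0],19],
  [[42,-67,0],28],
  [[56,-89.5,0],37.5],
  [[70,-112,0],47],
  [[84,-134,0],56.5],
  [[98,-156.5,0],66],
  [[112,-179,0],75],
])

```text
time: 62.9
tcp_pos: [0.5697, -0.1261, 0.2485]
eef_rot: [[-0.409, 0.912, -0.001], [0.912, 0.409, 0.0], [0.001, -0.001, -1.0]]
ft_force: [0.4, 0.5, -0.3]
opening: 0.0503
finger_force: 0.0
```

Emit:
jog_arm([
  [[-18,-19.5,0],9.5],
  [[-52.5,-39.5,12],19.5],
  [[-87.5,-60,25],29.5],
  [[-122,-80.5,37],39.5],
  [[-157,-101,50],49.5],
  [[-157,-101,50],49.5],
  [[-157,-101,50],49.5],
])

```text
time: 63.78
tcp_pos: [0.5435, -0.3093, 0.1987]
eef_rot: [[0.422, 0.907, -0.001], [0.907, -0.422, 0.001], [0.001, -0.001, -1.0]]
ft_force: [-0.0, 0.4, 0.6]
opening: 0.05
finger_force: 0.0
```

```bash
python3 - <<'E'
from p import *
plan([(.543,-.3135,.1,None),(.543,-.3135,.068,None)])
E
```

```text
t 63.77 at [ 543.5 -309.3  198.7] yaw -24.9
[[[-2.0,0.7,49.4],0.0],[[-4.1,1.3,98.7],0.0],[[-4.1,1.3,130.7],0.0]]
```

Emit:
jog_arm([
  [[-4,1.5,50],0],
  [[-4,1.5,95],0],
  [[-4,1.5,115],0],
  [[-4,1.5,125],0],
  [[-4,1.5,130.5],0],
  [[-4,1.5,130.5],0],
])

```text
time: 64.53
tcp_pos: [0.5437, -0.3145, 0.0698]
eef_rot: [[0.423, 0.906, 0.001], [0.906, -0.423, -0.001], [-0.0, 0.001, -1.0]]
ft_force: [0.3, -0.8, 0.5]
opening: 0.0495
finger_force: 0.0
```

Emit:
jog_arm([
  [[0,0,0],0],
  [[0,0,0],0],
  [[0,0,0],0],
  [[0,0,0],0],
  [[0,0,0],0],
], hand=0)

```text
time: 65.15
tcp_pos: [0.5435, -0.3146, 0.0701]
eef_rot: [[0.423, 0.906, 0.001], [0.906, -0.423, -0.001], [-0.0, 0.001, -1.0]]
ft_force: [-1.7, 0.8, 5.3]
opening: 0.0236
finger_force: 58.8
```

Emit:
jog_arm([
  [[0,0,-30],0],
  [[0,0,-80],0],
  [[0,0,-130],0],
  [[0,0,-182],0],
  [[0,0,-182],0],
  [[0,0,-182],0],
])

```text
time: 65.9
tcp_pos: [0.5428, -0.3143, 0.2503]
eef_rot: [[0.423, 0.906, -0.001], [0.906, -0.423, 0.0], [-0.0, -0.001, -1.0]]
ft_force: [-0.4, -0.6, -2.1]
opening: 0.0234
finger_force: 59.5
```

```bash
python3 - <<'E'
from p import *
s=sense();print(s["ft_force"],s["opening"])
plan([(.5751,.0942,.25,-3),(.5751,.0942,.13,-3)])
E
```

```text
[-0.38099894 -0.61499567 -2.09333187] 0.023412580787001456
t 65.9 at [ 542.8 -314.3  250.3] yaw -25.0
[[[48.0,-17.9,0.0],-2.8],[[95.9,-35.9,0.1],-5.5],[[143.9,-53.8,0.1],-8.3],[[191.9,-71.8,0.1],-11.0],[[239.8,-89.7,0.2],-13.8],[[287.8,-107.7,0.2],-16.5],[[335.8,-125.6,0.2],-19.3],[[383.8,-143.6,0.3],-22.0]]
[[[-0.0,-0.0,40.0],-0.0],[[-0.0,-0.0,80.0],-0.0],[[-0.0,-0.0,120.0],-0.0]]
```

Emit:
jog_arm([
  [[48,-18,0],-3],
  [[96,-36,0],-5.5],
  [[144,-54,0],-8.5],
  [[192,-72,0],-11],
  [[240,-90,0],-14],
  [[288,-107.5,0],-16.5],
  [[336,-125.5,0],-19.5],
  [[384,-143.5,0],-22],
])

```text
time: 66.9
tcp_pos: [0.5748, 0.0955, 0.249]
eef_rot: [[0.052, 0.999, -0.003], [0.999, -0.052, -0.0], [-0.0, -0.003, -1.0]]
ft_force: [0.1, 0.5, -1.5]
opening: 0.0234
finger_force: 59.5
```

Emit:
jog_arm([
  [[0,0,0],0],
  [[0,0,0],0],
  [[0,0,40],0],
  [[0,0,80],0],
  [[0,0,110],0],
  [[0,0,119],0],
  [[0,0,121],0],
  [[0,0,121],0],
])

```text
time: 67.9
tcp_pos: [0.5763, 0.0941, 0.1309]
eef_rot: [[0.054, 0.999, 0.001], [0.999, -0.054, 0.0], [0.0, 0.001, -1.0]]
ft_force: [0.2, 0.3, -1.0]
opening: 0.0236
finger_force: 59.5
```

Emit:
jog_arm([
  [[0,0,1],0],
  [[0,0,2],0],
  [[0,0,2.5],0],
  [[0,0,2.5],0],
])

```text
time: 68.4
tcp_pos: [0.5756, 0.0943, 0.1274]
eef_rot: [[0.053, 0.999, -0.0], [0.999, -0.053, 0.0], [0.0, -0.0, -1.0]]
ft_force: [-0.5, -0.2, -1.0]
opening: 0.0235
finger_force: 59.5
```

Emit:
jog_arm([
  [[0,0,0.5],0],
  [[0,0,1],0],
  [[0,0,1.5],0],
  [[0,0,1.5],0],
])

```text
time: 68.9
tcp_pos: [0.5756, 0.0943, 0.1261]
eef_rot: [[0.053, 0.999, 0.0], [0.999, -0.053, -0.0], [-0.0, 0.0, -1.0]]
ft_force: [-1.6, -1.0, 3.6]
opening: 0.0236
finger_force: 60.0
```

Contact made. Release, lift and retreat, then check.

Emit:
jog_arm([
  [[0,0,0],0],
  [[0,0,0],0],
  [[0,0,0],0],
  [[0,0,0],0],
  [[0,0,-40],0],
  [[0,0,-90],0],
  [[0,0,-125],0],
  [[0,0,-125],0],
], hand=50)

```text
time: 69.9
tcp_pos: [0.577, 0.0948, 0.254]
eef_rot: [[0.053, 0.999, 0.005], [0.999, -0.053, 0.001], [0.001, 0.005, -1.0]]
ft_force: [-0.7, -0.1, -0.5]
opening: 0.0503
finger_force: 0.0
```

Emit:
jog_arm([
  [[-380,-80,0],0],
  [[-380,-80,0],0],
  [[-380,-80,0],0],
  [[-380,-80,0],0],
  [[-380,-80,0],0],
  [[-380,-80,0],0],
  [[-380,-80,0],0],
  [[-380,-80,0],0],
])

```text
time: 70.9
tcp_pos: [0.4751, -0.2813, 0.2498]
eef_rot: [[0.055, 0.998, -0.001], [0.999, -0.055, 0.001], [0.001, -0.001, -1.0]]
ft_force: [1.1, 1.1, -0.2]
opening: 0.05
finger_force: 0.0
```

```bash
python3 - <<'E'
from lat import *
T=read_camera("top");C=read_camera("scene")
a_=cv2.resize(T[165:260,240:370],None,fx=3,fy=3,interpolation=2);b=cv2.resize(C[140:235,280:410],None,fx=3,fy=3,interpolation=2)
cv2.imwrite("pics/m10.png",np.hstack([a_,b]))
for n,i in(("top",T),("scene",C)):print("red",[np.round(b,1).tolist() for b in blobs(red(i),12)],"blue",[np.round(b,1).tolist() for b in blobs(blue(i),30)])
for l in("lid","pitcher","tub"): print(l,[np.round(look_for(n,l)[0]["box"]).tolist() for n in("top","scene")])
# expected rim centre/knob top at wheel centre (vision coords)
print(proj("top",[.5772,.0962,.065]),proj("top",[.5772,.0962,.128]),sense()["time"])
E
```

```text
red [[317.3, 210.9, 15.7], [359.8, 211.8, 69.8]] blue [[135.4, 309.1, 545.4], [291.7, 235.5, 140.1], [267.3, 229.8, 135.6], [269.1, 189.2, 129.2], [293.3, 184.5, 126.2]]
red [[305.8, 175.8, 42.2]] blue [[562.2, 273.2, 696.4], [332.3, 227.1, 207.6], [313.2, 213.4, 188.9], [370.0, 207.5, 425.0]]
lid [[184.0, 219.0, 236.0, 264.0], [328.0, 191.0, 358.0, 227.0]]
pitcher [[234.0, 139.0, 265.0, 178.0], [291.0, 230.0, 330.0, 292.0]]
tub [[306.0, 125.0, 340.0, 161.0], [232.0, 196.0, 272.0, 245.0]]
[285.6506 210.2255] [284.3986 206.3125] 71.3
```

View pics/m10.png

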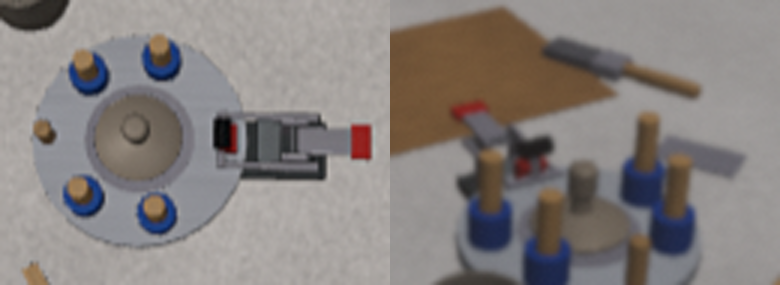

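The four pegs stand in their sockets, the lid is centred (rim at about (286,210) against an expected (285.7,210.2)), and the latch is shut. The pot and tub have not moved.

```bash
python3 -c "
from cell import *
print(hand_in())"
```

```text
the job is handed in; nothing more can be done
None
```

I handed the job in after about 71 s of robot time: the wheel is locked, the latch is snapped shut, all four pegs are in their sockets and the lid is centred. The final pictures show the pot and tub unmoved, but `hand_in()` gave no verdict.

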